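Unload the specimen-plate dryer into the carrying caddy

TASK

First turn the dryer's spring-return switch clockwise to its stop and let it spring back, with all the plates still in the dryer. Then slide each specimen plate up out of the dryer and set it, without dropping it, upright and fully down in a slot of its own in the carrying caddy. Only when every plate is in the caddy, press the desk bell's plunger right down and release it; leave the mouse, wash bottle and dishes alone.

Things in the scene. Friction and masses are not known exactly. Their poses are not given: they have to be found in the camera images.
- plate0: specimen plate: thin frame with three glass slides, 90 mm wide (its x) x 8 mm thick (its y) x 110 mm tall (its z), 120 g; origin at the centre of its bottom edge. Stands upright in a dryer slot on the deck, top edge free to be gripped across the 8 mm. Only some of plate0..plate4 are present (None: absent or held)
- plate1: specimen plate: thin frame with three glass slides, 90 mm wide (its x) x 8 mm thick (its y) x 110 mm tall (its z), 120 g; origin at the centre of its bottom edge. Stands upright in a dryer slot on the deck, top edge free to be gripped across the 8 mm. Only some of plate0..plate4 are present (None: absent or held)
- plate2: specimen plate: thin frame with three glass slides, 90 mm wide (its x) x 8 mm thick (its y) x 110 mm tall (its z), 120 g; origin at the centre of its bottom edge. Stands upright in a dryer slot on the deck, top edge free to be gripped across the 8 mm. Only some of plate0..plate4 are present (None: absent or held)
- plate3: specimen plate: thin frame with three glass slides, 90 mm wide (its x) x 8 mm thick (its y) x 110 mm tall (its z), 120 g; origin at the centre of its bottom edge. Stands upright in a dryer slot on the deck, top edge free to be gripped across the 8 mm. Only some of plate0..plate4 are present (None: absent or held)
- plate4: specimen plate: thin frame with three glass slides, 90 mm wide (its x) x 8 mm thick (its y) x 110 mm tall (its z), 120 g; origin at the centre of its bottom edge. Stands upright in a dryer slot on the deck, top edge free to be gripped across the 8 mm. Only some of plate0..plate4 are present (None: absent or held)
- dryer: fixed plate dryer, white base 150 (x) x 310 (y) x 30 mm, origin at centre of underside. Deck at z = 30 mm with five plate slots at its y = -115, -75, -35, 5, 45 mm; each 13 mm wide in y, between dividers at both ends of the plate (vertical to z = 70 mm, then 45 degree peaks to 84 mm). Grey switch pod at its +y end (y = 79 to 153 mm), top at z = 80 mm
- switch_grip (a point): middle of the switch's bar grip, on its turning axis, at dryer x = 0, y = 116, z = 111 mm. Bar 46 mm long (along the point's x), 14 mm wide (its y), 34 mm tall, top 11 mm above this point; round flange 44 mm across from 22 mm below it; turns with the switch
- switch (a joint): angle of the spring-return switch, rad: 0 at rest (bar along dryer x), grows clockwise seen from above, stop at 1.0; springs back when released (0.14 N m at the stop)
- caddy: loose metal caddy, 122 (x) x 227 (y) mm, 0.95 kg, floor 8 mm thick, origin at centre of underside. Five slots as in the dryer, 13 mm wide in y, 106 mm long in x between end walls (to z = 53 mm, lip flared out above to 70 mm); dividers vertical to z = 48 mm, then 45 degree peaks to 62 mm. A plate stands in it with its wide side along caddy x
- caddy_slot0 (a point): centre of slot 0 of the caddy at its floor (caddy y = -80 mm, z = 8 mm), where the bottom edge of a plate comes to rest; axes as the caddy
- caddy_slot1 (a point): centre of slot 1 of the caddy at its floor (caddy y = -40 mm, z = 8 mm), where the bottom edge of a plate comes to rest; axes as the caddy
- caddy_slot2 (a point): centre of slot 2 of the caddy at its floor (caddy y = 0 mm, z = 8 mm), where the bottom edge of a plate comes to rest; axes as the caddy
- caddy_slot3 (a point): centre of slot 3 of the caddy at its floor (caddy y = 40 mm, z = 8 mm), where the bottom edge of a plate comes to rest; axes as the caddy
- caddy_slot4 (a point): centre of slot 4 of the caddy at its floor (caddy y = 80 mm, z = 8 mm), where the bottom edge of a plate comes to rest; axes as the caddy
- bell: loose steel desk bell, dome 86 mm across and 56 mm high on a black foot, origin at the centre of its underside, 0.3 kg; the plunger head is above its centre
- bell_top (a point): top of the bell's plunger head (disc 22 mm across), 78 mm above the table at rest
- bell_plunger (a joint): how far the bell's plunger is pressed, m: 0 at rest, stop at 0.008; about 5.5 N at the stop; springs back
- mouse: black computer mouse, 105 x 60 x 32 mm, bystander, origin at the centre of its underside
- wash_bottle: white bottle, 64 mm across, 150 mm tall, bystander, origin at the centre of its underside
- dishes: stack of three clear round dishes, 94 mm across, 45 mm tall, bystander, origin at the centre of its underside

How it is judged:
On the way, in this order (a step that is already met when the one before it is completed fails the run):
1. the switch is turned to its stop (over 0.9 rad), all plates still in the dryer (value of joint switch above 0.9 rad and z of each of plate0, plate1, plate2, plate3, plate4 in the frame of dryer below 0.04 m and y of each of plate0, plate1, plate2, plate3, plate4 in the frame of dryer above -0.15 m and horizontal distance between each of plate0, plate1, plate2, plate3, plate4 and dryer below 0.15 m), for 0.1 s.
2. the switch has sprung back (under 0.15 rad), all plates still in the dryer (value of joint switch below 0.15 rad and z of each of plate0, plate1, plate2, plate3, plate4 in the frame of dryer below 0.04 m and y of each of plate0, plate1, plate2, plate3, plate4 in the frame of dryer above -0.15 m and horizontal distance between each of plate0, plate1, plate2, plate3, plate4 and dryer below 0.15 m), for 0.2 s.
3. every plate stands fully down in a slot of the caddy, let go (x of plate0 in the frame of caddy between -0.012 and 0.012 m and y of plate0 in the frame of caddy between -0.095 and 0.095 m and z of plate0 in the frame of caddy between 0 and 0.015 m and angle between the x axis of each of plate0, plate1, plate2, plate3, plate4 and the x axis of caddy, either way round below 0.2 rad and angle between each of plate0, plate1, plate2, plate3, plate4's own z axis and vertical below 0.2 rad and x of plate1 in the frame of caddy between -0.012 and 0.012 m and y of plate1 in the frame of caddy between -0.095 and 0.095 m and z of plate1 in the frame of caddy between 0 and 0.015 m and x of plate2 in the frame of caddy between -0.012 and 0.012 m and y of plate2 in the frame of caddy between -0.095 and 0.095 m and z of plate2 in the frame of caddy between 0 and 0.015 m and x of plate3 in the frame of caddy between -0.012 and 0.012 m and y of plate3 in the frame of caddy between -0.095 and 0.095 m and z of plate3 in the frame of caddy between 0 and 0.015 m and x of plate4 in the frame of caddy between -0.012 and 0.012 m and y of plate4 in the frame of caddy between -0.095 and 0.095 m and z of plate4 in the frame of caddy between 0 and 0.015 m and contact force between the fingers and plate0 below 0.1 N and contact force between the fingers and plate1 below 0.1 N and contact force between the fingers and plate2 below 0.1 N and contact force between the fingers and plate3 below 0.1 N and contact force between the fingers and plate4 below 0.1 N), for 0.2 s.
4. the bell's plunger is pressed to its stop (over 6.5 mm) (value of joint bell_plunger above 0.0065 m), for 0.05 s.
At the end, for the whole second after the job is handed in: Every plate present stands in a caddy slot: bottom edge within 7 mm of the floor, within 12 mm of the slot's middle lengthwise, within 0.2 rad of upright and of the slot's direction, let go; the switch is back (under 0.15 rad), the bell's plunger is up (under 1.5 mm); caddy and bell stand upright (x of plate0 in the frame of caddy between -0.012 and 0.012 m and y of plate0 in the frame of caddy between -0.095 and 0.095 m and z of plate0 in the frame of caddy between 0 and 0.015 m and angle between the x axis of each of plate0, plate1, plate2, plate3, plate4 and the x axis of caddy, either way round below 0.2 rad and angle between each of plate0, plate1, plate2, plate3, plate4's own z axis and vertical below 0.2 rad and x of plate1 in the frame of caddy between -0.012 and 0.012 m and y of plate1 in the frame of caddy between -0.095 and 0.095 m and z of plate1 in the frame of caddy between 0 and 0.015 m and x of plate2 in the frame of caddy between -0.012 and 0.012 m and y of plate2 in the frame of caddy between -0.095 and 0.095 m and z of plate2 in the frame of caddy between 0 and 0.015 m and x of plate3 in the frame of caddy between -0.012 and 0.012 m and y of plate3 in the frame of caddy between -0.095 and 0.095 m and z of plate3 in the frame of caddy between 0 and 0.015 m and x of plate4 in the frame of caddy between -0.012 and 0.012 m and y of plate4 in the frame of caddy between -0.095 and 0.095 m and z of plate4 in the frame of caddy between 0 and 0.015 m and value of joint switch below 0.15 rad and value of joint bell_plunger below 0.0015 m and angle between each of caddy, bell's own z axis and vertical below 0.1 rad); the robot touches nothing.
It fails at once if a plate tips over (more than 45 degrees) (angle between any of plate0, plate1, plate2, plate3, plate4's own z axis and vertical above 0.785 rad).
It fails at once if a plate is dropped (falls freely by about 4 cm: over 0.9 m/s with no finger on it) ((linear speed of plate0 above 0.9 m/s and contact force between the fingers and plate0 below 0.01 N) or (linear speed of plate1 above 0.9 m/s and contact force between the fingers and plate1 below 0.01 N) or (linear speed of plate2 above 0.9 m/s and contact force between the fingers and plate2 below 0.01 N) or (linear speed of plate3 above 0.9 m/s and contact force between the fingers and plate3 below 0.01 N) or (linear speed of plate4 above 0.9 m/s and contact force between the fingers and plate4 below 0.01 N)).
It fails at once if the bell is rung (plunger beyond 5 mm) while a plate is still outside the caddy (value of joint bell_plunger above 0.005 m and horizontal distance between any of plate0, plate1, plate2, plate3, plate4 and caddy above 0.13 m).
It fails at once if the mouse, wash bottle or dishes are pushed more than 3 cm (distance of any of mouse, wash_bottle, dishes from where it was at the start of the episode above 0.03 m).
Of plate0, plate1, plate2, plate3, plate4 only 3 to 5 are there at a start; the rules pass over those that are not, and their reading is None.
At some moment in a run one of bell, caddy may be knocked a few centimetres aside while the robot is not near it.
It also fails if it takes over 210 s, if anything falls off the work surface, if the arm or the gripper's body presses on something with over 40 N, if the wrist force passes 120 N, or if a joint passes its speed limit or range.

ROBOT

A 6-joint arm with a two-finger parallel gripper is mounted at the origin on the work surface. World frame = base frame: x ahead of the robot, y to its left, z up, the work surface at z = 0. Lengths are in m, angles in rad, forces in N, time in s.
With the tool pointing down it reaches from about 0.25 to 0.775 m from the base axis. Payload 4 kg.
Tool frame: the origin (TCP) lies midway between the tips of the shut fingers; the grasp point (between the pads) lies robot.tcp_to_grasp behind it (robot.tcp_to_grasp is the distance from the TCP to the grasp point, in m); y points along the fingers, x is the direction in which the jaws open and shut, and the axes are right-handed (so a half turn about y gives the same grasp; the last joint's range is limited). The gripper opens to 94 mm and grips with 3 to 60 N. Pads are 16 mm wide; open, the fingers measure 119 mm over their backs; the gripper's body (75 mm by 177 mm) begins 78 mm behind the grasp point.
Start: joints at [1.07, 0.087, 1.371, -0, 1.684, -0.103], TCP at [0.213, 0.507, 0.206] pointing down, gripper open.
Joint ranges: [-3.1, 3.1], [-0.76, 2.03], [0.27, 2.55], [-1.08, 4.22], [0.17, 2.65], [-2.57, 2.57]. Speed limits (rad/s): [2.79, 2.79, 3.14, 3.14, 3.14, 3.14].

INTERFACE

Orientations are given as [roll, pitch, yaw] about the fixed x, y, z axes, in that order (R = Rz(yaw) Ry(pitch) Rx(roll)).
In Python, from bench import robot gives the robot as it stands.
- The arm moves only by the tool arm_command, never from a script. Its argument "series" is text: rows parted by semicolons, each of 7 numbers parted by spaces: the turn, a rotation vector about the tool's x, y, z in rad, then the shift along the tool's x, y, z in m, then the finger opening in m, from 0 to 0.094. A call has 1 to 12 rows; each row shifts and turns the pose as measured when the row begins, along the tool's axes as they then stand; what a row does not reach is not made up. A row lasts 1/10 s, in which the tool goes at most 50 mm and 8.59 degrees, less where a joint would pass 70% of its speed; a pose out of reach is approached as far as the arm can. A call with a gripper value outside its range is refused whole. The fingers move at their own pace and stop on an object; the grip force is fixed at half the most. Time passes only in rows, so rows that do not move let the fingers close. It gives the time, the measured TCP pose, the force and the opening at its end, in the units of the state.
- robot.get_obs(): the state, without advancing time (a new reading comes with each control period).
- robot.snapshot(name): name is "side" or "top"; returns the picture (400x640x3 uint8, blue, green, red); there is no depth.
- robot.camera_params(name): a dict with "fx", "fy", "cx", "cy" (pixels), "distortion" ([k1, k2, p1, p2, k3] as OpenCV has them; the pictures are not rectified), "extrinsics" (4x4, takes a point from camera to world coordinates). Camera axes: x right, y up, looking along -z (the intrinsics and any distortion apply to the point x, -y, -z); pixel columns grow to the right and rows downward; lengths in m; the calibration is good to about 2 mm. A picture is of the moment at which its call begins. camera_params takes no time and is no camera call.
- robot.close_job(): hands the job in, once; it reports no verdict.
Trained networks look in the newest picture that a camera, given by its name, has taken for a name from the list of things; names that differ only in an ending like _2 or _b are one class to them, and where a whole thing is asked for, a point or a joint stands for the part that bears it (a point fixed in the world has none). Each returns a list of dicts, best first, with "score" (0 to 1); they miss things now and then, are a little off and sometimes report something else, mostly with a low value. They report only what shows in the picture. A call takes as long as a camera call.
- robot.spot_in(camera, target): "centre" ([x, y, z] in m, in the coordinates of the camera as it stood for that picture, good to about 4 mm: the middle of the surface that is visible of it).
The state is a dict: "time": time; "joint_positions": joint angles; "qvel": joint speeds; "joint_torque": joint torques, N m; "tool_pos": TCP position; "ee_rot": TCP orientation; "wrist_force": force on the tool from outside, world axes, zero at the start; "wrist_torque": the same for the moment, N m; "width": finger opening in m.
Only numpy, scipy, OpenCV 4.12 (cv2) and the standard library are available. Lean on these libraries where they do the work, as an engineer would, in place of code of your own. Each camera call takes 0.05 s, during which the arm holds its last target.

## Working session

There is one attempt and no reset: what is moved stays moved. The work goes in short steps, Python scripts to look and compute and a tool call to move; the robot and the scene stay as the last step left them, time stands still between calls to the robot, and variables do not carry over. Pictures are saved under pics/ and viewed, and the job is handed in when it is done.

Besides the shell and the picture viewer there is one more tool, called after "Request:" by a JSON object that holds its "op" and its "data", one argument or row to a line. arm_command: Moves the arm, as the interface text tells. Its arguments: {"type":"object","properties":{"series":{"type":"string"}},"required":["series"]}

```bash
ls -la; mkdir -p pics; python3 - <<'E'
from bench import robot
import cv2
o=robot.get_obs(); print({k:(v if not hasattr(v,'round') else v) for k,v in o.items()}); print(robot.tcp_to_grasp)
for n in ("side","top"):
    cv2.imwrite(f"pics/{n}0.png",robot.snapshot(n)); p=robot.camera_params(n); print(n,p)
E
```

```text
total 12
drwxr-xr-x  3 agent agent 4096 Dec  7 09:01 .
drwxr-xr-x 23 root  root  4096 Dec  7 09:01 ..
drwxr-xr-x  2 agent agent 4096 Dec  7 09:01 pics
{'time': 0.0, 'joint_positions': array([ 1.06989182e+00,  8.79549585e-02,  1.37224441e+00, -3.59437292e-05,
        1.68358980e+00, -1.03106904e-01]), 'qvel': array([-2.14246020e-03, -3.76269131e-04, -7.62844990e-05, -6.70635129e-04,
       -1.23502184e-03, -1.41962190e-03]), 'joint_torque': array([ 9.70093861e-04, -3.40186965e+01, -3.02430511e+01,  7.19249994e-02,
        3.27956211e-02, -1.54893560e-04]), 'tool_pos': array([0.21281927, 0.50656374, 0.2043092 ]), 'ee_rot': array([-1.57060579,  0.00218852,  1.17299493]), 'wrist_force': array([ 0.47039348,  0.04184022, -0.39970803]), 'wrist_torque': array([0.03591956, 0.04152306, 0.01941475]), 'width': 0.09418429941232323}
0.0188
side {'fx': 410.65700083662324, 'fy': 410.65700083662324, 'cx': 328.84650743597354, 'cy': 204.23024483189712, 'distortion': array([-0.01808651,  0.        ,  0.        ,  0.        ,  0.        ]), 'extrinsics': array([[-9.99767359e-01,  1.47817861e-02, -1.57075106e-02,
         6.19166599e-01],
       [-2.15690567e-02, -6.83347196e-01,  7.29774887e-01,
         8.43206454e-01],
       [ 5.36929532e-05,  7.29943908e-01,  6.83507051e-01,
         8.54668946e-01],
       [ 0.00000000e+00,  0.00000000e+00,  0.00000000e+00,
         1.00000000e+00]])}
top {'fx': 497.2187625508339, 'fy': 497.2187625508339, 'cx': 322.38376942570363, 'cy': 208.55487422653982, 'distortion': array([-0.04031076,  0.        ,  0.        ,  0.        ,  0.        ]), 'extrinsics': array([[-0.00275254,  0.99318008, -0.11655794,  0.4871196 ],
       [-0.99999327, -0.00245092,  0.00273091,  0.03058612],
       [ 0.00242661,  0.11656467,  0.99318014,  1.54913009],
       [ 0.        ,  0.        ,  0.        ,  1.        ]])}
```

View pics/side0.png

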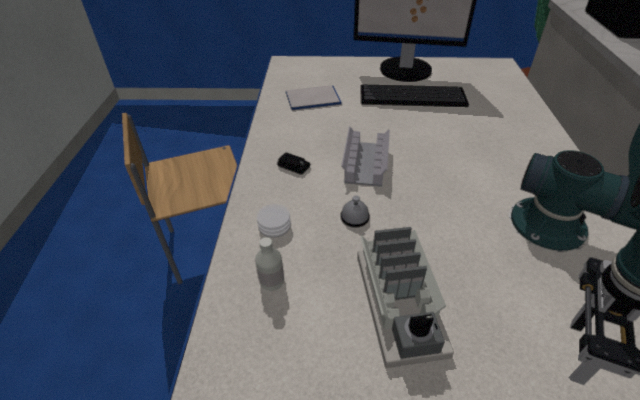

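View pics/top0.png

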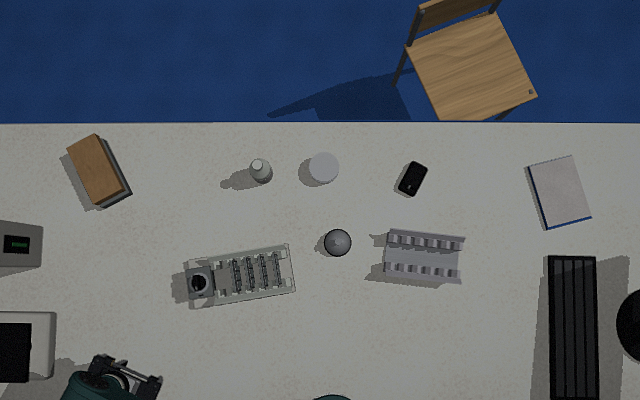

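Top view shows the dryer around (240,272), caddy (424,257), bell (338,242). I'll zoom in and query detectors.

```bash
cat > h.py <<'E'
from bench import robot
import cv2, numpy as np
from scipy.optimize import least_squares
from scipy.spatial.transform import Rotation as R
C={n:robot.camera_params(n) for n in ("side","top")}
def proj(n,P):
    c=C[n];E=np.linalg.inv(c["extrinsics"]);P=np.atleast_2d(P)
    q=(E[:3,:3]@P.T).T+E[:3,3]; q=q*[1,-1,-1]
    K=np.array([[c["fx"],0,c["cx"]],[0,c["fy"],c["cy"]],[0,0,1.]])
    return cv2.projectPoints(q,np.zeros(3),np.zeros(3),K,c["distortion"])[0][:,0]
def ray(n,uv):
    c=C[n];K=np.array([[c["fx"],0,c["cx"]],[0,c["fy"],c["cy"]],[0,0,1.]])
    a=cv2.undistortPoints(np.array([[uv]],float),K,c["distortion"])[0,0]
    d=c["extrinsics"][:3,:3]@np.array([a[0],-a[1],-1.]); return c["extrinsics"][:3,3],d
def onz(n,uv,z):
    o,d=ray(n,uv); return o+d*(z-o[2])/d[2]
def tri(a,b):
    f=lambda P:np.r_[proj("side",P)[0]-a,proj("top",P)[0]-b]
    r=least_squares(f,[.5,0,.05]); return r.x,np.abs(r.fun).max()
def w(n,p):
    E=C[n]["extrinsics"]; return E[:3,:3]@np.array(p)+E[:3,3]
def tf(pose,P):
    x,y,t=pose[:3]; c,s=np.cos(t),np.sin(t);P=np.atleast_2d(P)
    return np.c_[x+c*P[:,0]-s*P[:,1],y+s*P[:,0]+c*P[:,1],P[:,2]]
def crop(img,x0,y0,x1,y1,k,f): cv2.imwrite(f,cv2.resize(img[y0:y1,x0:x1],None,fx=k,fy=k,interpolation=cv2.INTER_CUBIC))
E
python3 - <<'E'
from h import *
s=cv2.imread("pics/side0.png");t=cv2.imread("pics/top0.png")
crop(s,335,210,465,370,5-1.3,"pics/s_dry.png") if 0 else crop(s,345,215,465,365,4,"pics/s_dry.png")
crop(t,170,230,310,320,5,"pics/t_dry.png");crop(t,360,215,480,295,5,"pics/t_cad.png");crop(s,325,120,405,230,5,"pics/s_cad.png")
for n in ("top","side"):
    robot.snapshot(n)
    for k in ("plate0","dryer","switch_grip","caddy","bell","bell_top"):
        for d in robot.spot_in(n,k): print(n,k,round(d["score"],2),w(n,d["centre"]).round(4))
E
```

```text
top plate0 0.83 [0.4657 0.2401 0.1177]
top plate0 0.77 [0.4831 0.1665 0.1362]
top plate0 0.67 [0.4771 0.203  0.1255]
top plate0 0.53 [0.4634 0.2784 0.1155]
top dryer 0.92 [0.4528 0.2936 0.072 ]
top switch_grip 0.62 [0.4461 0.3838 0.1079]
top switch_grip 0.17 [0.4638 0.2379 0.1192]
top caddy 0.72 [ 0.5222 -0.2808  0.0467]
top bell 0.86 [ 0.5616 -0.021   0.0415]
top bell_top 0.55 [ 0.5621 -0.0201  0.079 ]
top bell_top 0.54 [ 0.5174 -0.2753  0.0522]
side plate0 0.84 [0.4632 0.2885 0.0998]
side plate0 0.81 [0.4725 0.2522 0.1238]
side plate0 0.74 [0.4822 0.1699 0.1244]
side plate0 0.67 [ 0.5214 -0.2457  0.0471]
side plate0 0.56 [0.4816 0.2075 0.125 ]
side dryer 0.91 [0.4619 0.359  0.0726]
side switch_grip 0.84 [0.4436 0.3992 0.1085]
side switch_grip 0.48 [0.7739 0.2428 0.0878]
side caddy 0.72 [ 0.5218 -0.2446  0.0433]
side caddy 0.55 [0.4815 0.2086 0.1261]
side bell 0.83 [0.5613 0.0041 0.035 ]
side bell_top 0.58 [ 0.5628 -0.0122  0.0742]
```

View pics/s_dry.png

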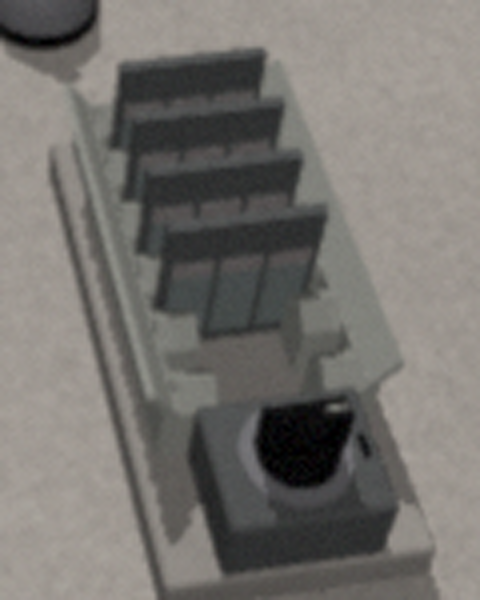

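View pics/t_dry.png

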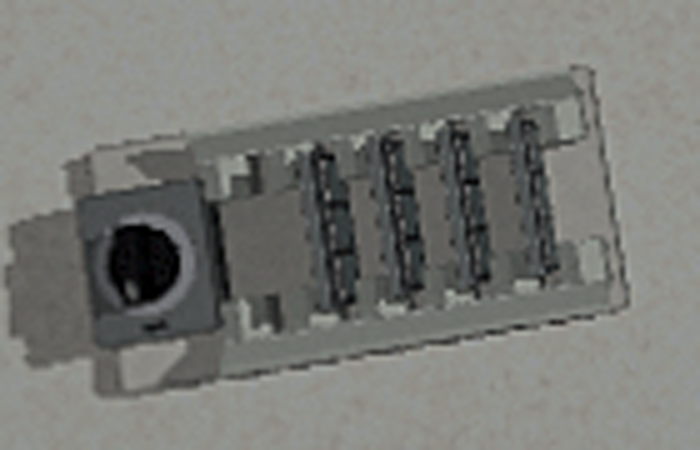

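View pics/t_cad.png

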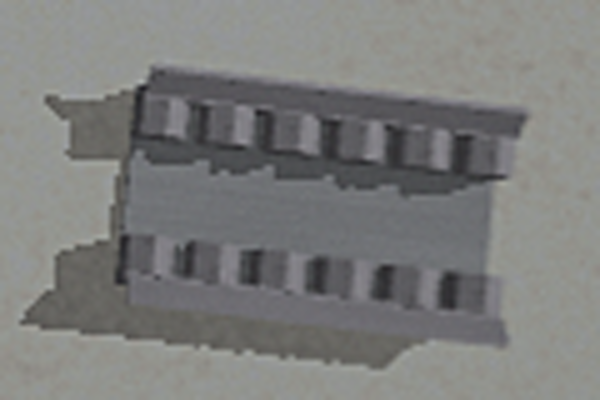

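View pics/s_cad.png

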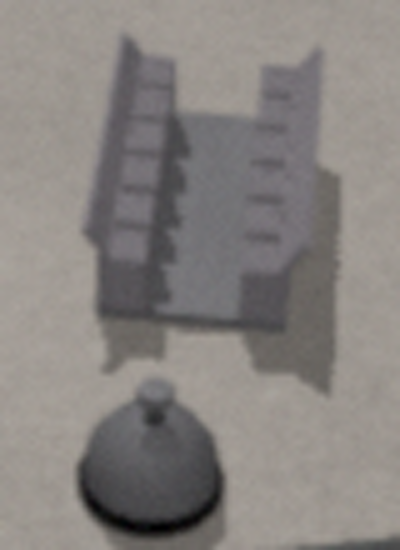

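Four plates, in dryer slots 0–3; the caddy is empty. I'll fit the poses from the corners in both views.

```bash
cat > fit0.py <<'E'
from h import *
T=lambda x,y:(x/5+170,y/5+230); S=lambda x,y:(x/4+345,y/4+215)
obs=[]
for m,uv in [((.075,-.155,.03),T(592,68)),((-.075,-.155,.03),T(628,308)),((-.075,.155,.03),T(100,390)),((.075,.155,.03),T(72,163)),((0,.116,.089),T(145,255))]: obs.append(("top",m,uv))
for m,uv in [((.075,-.155,.03),S(52,150)),((.075,.155,.03),S(165,590)),((-.075,.155,.03),S(433,545))]: obs.append(("side",m,uv))
for y,a,b in [(-.115,(120,66),(265,51)),(-.075,(132,116),(283,101)),(-.035,(147,171),(300,154)),(.005,(165,230),(326,207))]:
    obs.append(("side",(.045,y,.14),S(*a)));obs.append(("side",(-.045,y,.14),S(*b)))
def f(p): return np.concatenate([proj(n,tf(p,m))[0]-uv for n,m,uv in obs])
r=least_squares(f,[.46,.27,.2],loss="soft_l1"); print("dryer",r.x.round(4)); print(f(r.x).reshape(-1,2).round(1).tolist())
d=r.x
Tc=lambda x,y:(x/5+360,y/5+215); Sc=lambda x,y:(x/5+325,y/5+120)
oc=[]
for sx,sy,uv in [(1,1,Tc(150,66)),(1,-1,Tc(527,110)),(-1,-1,Tc(507,345)),(-1,1,Tc(130,303))]: oc.append(("top",sx,sy,uv))
for sx,sy,uv in [(1,-1,Sc(124,36)),(1,1,Sc(84,235)),(-1,-1,Sc(322,48))]: oc.append(("side",sx,sy,uv))
def g(p): return np.concatenate([proj(n,tf(p,(sx*p[3],sy*p[4],p[5])))[0]-uv for n,sx,sy,uv in oc])
r=least_squares(g,[.52,-.27,-.1,.07,.113,.07]); print("caddy",r.x.round(4)); print(g(r.x).reshape(-1,2).round(1).tolist())
c=r.x
# bell top
print("bell", tri(Sc(155,385),(338,238)))
np.savez("pose0.npz",d=d,c=c[:3])
# overlay
for n in ("top","side"):
    im=cv2.imread(f"pics/{n}0.png");K=4;im=cv2.resize(im,None,fx=K,fy=K,interpolation=cv2.INTER_CUBIC)
    def line(p,a,b,col):
        q=proj(n,tf(p,[a,b]));cv2.line(im,*[tuple(int(v) for v in (z*K+K/2)) for z in q],col,1)
    def box(p,hx,hy,z,col,cy=0,cx=0):
        k=[(cx+hx,cy+hy,z),(cx-hx,cy+hy,z),(cx-hx,cy-hy,z),(cx+hx,cy-hy,z)]
        for i in range(4): line(p,k[i],k[(i+1)%4],col)
    box(d,.075,.155,.03,(0,0,255))
    for y in (-.115,-.075,-.035,.005): box(d,.045,.004,.14,(0,255,0),y)
    box(d,.023,.007,.122,(255,0,255),.116)
    box(c,.061,.1135,0,(0,0,255))
    for y in (-.08,-.04,0,.04,.08): box(c,.053,.0065,.048,(0,255,255),y)
    if n=="top": crop(im,680,850,1280,1280,1.3,"pics/o_t1.png");crop(im,1440,860,1920,1180,1.6,"pics/o_t2.png")
    else: crop(im,1340,840,1860,1480,.93,"pics/o_s1.png");crop(im,1320,480,1620,780,1.9,"pics/o_s2.png")
E
python3 fit0.py
```

```text
dryer [0.4621 0.2787 0.1633]
[[-2.5, -1.1], [-1.8, -0.1], [2.4, 0.5], [1.2, -3.4], [-2.2, 1.2], [-1.3, -2.2], [-1.4, 0.3], [0.5, 1.8], [-0.6, -0.0], [-0.2, -0.2], [0.2, 0.0], [0.2, -0.4], [0.6, -0.4], [1.1, -0.6], [0.4, -1.0], [0.2, 0.1]]
caddy [ 0.5175 -0.2816 -0.1165  0.0703  0.1139  0.0623]
[[0.2, 0.4], [0.1, 0.2], [0.2, 0.2], [-0.5, -0.0], [-0.6, -0.1], [0.0, -0.5], [-0.2, 0.6]]
bell (array([ 0.56622932, -0.01877271,  0.07770691]), np.float64(1.9301725207857032))
```

View pics/o_t1.png

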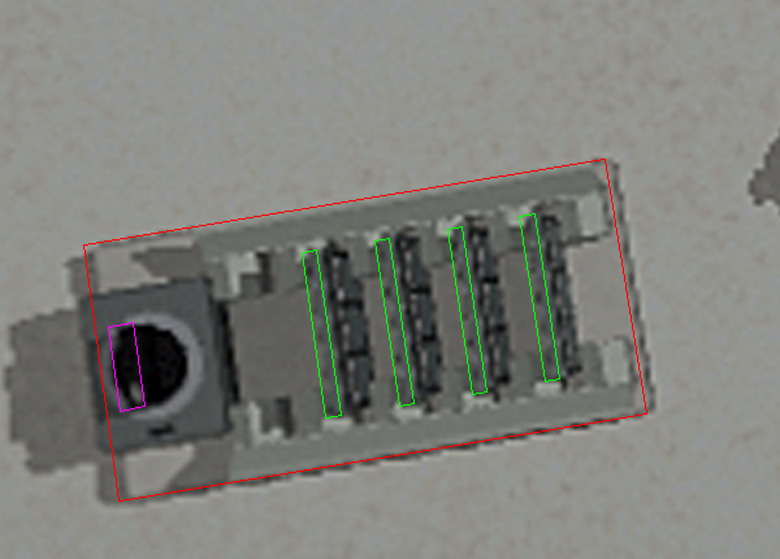

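View pics/o_s1.png

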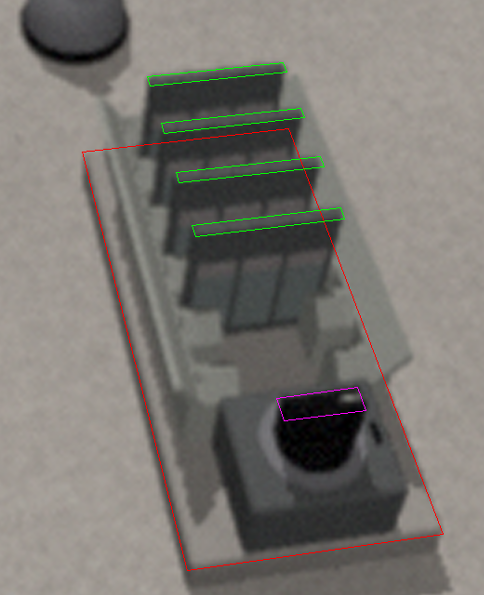

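View pics/o_t2.png

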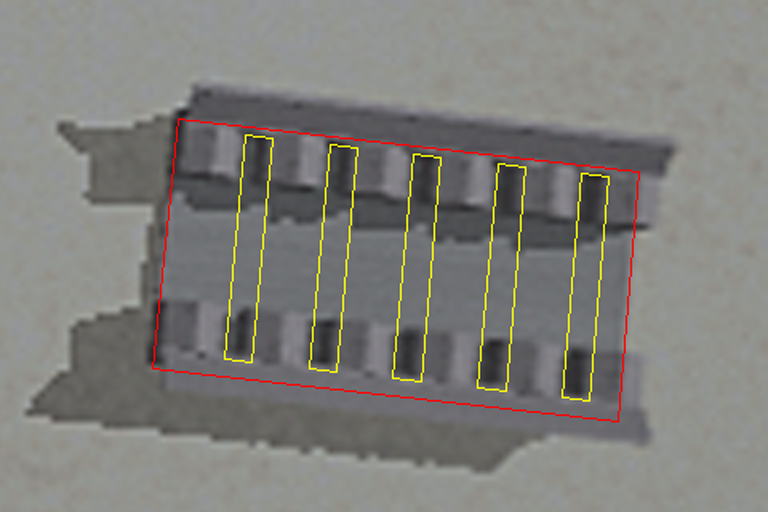

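View pics/o_s2.png

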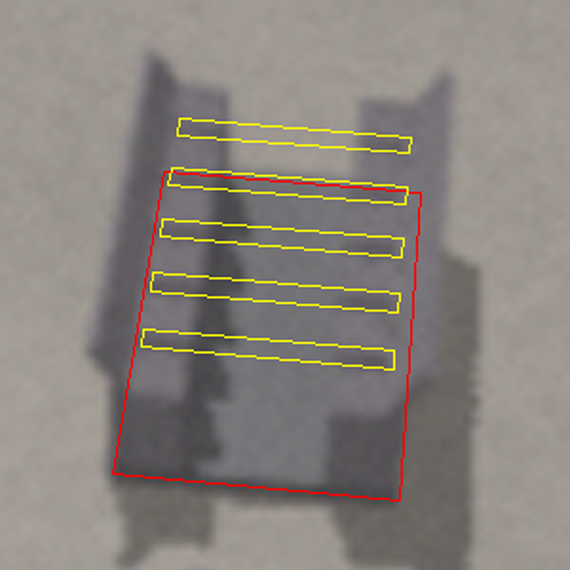

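The caddy fit is good, residuals under 0.6 px. The dryer fit is inconsistent, with plates about 4 px off in the top view, and my side crop cut off a base corner. I'll zoom in with a grid.

```bash
cat > zoom.py <<'E'
import cv2,sys
def zoom(src,x0,y0,x1,y1,k,dst):
    im=cv2.imread(src)[y0:y1,x0:x1]; im=cv2.resize(im,None,fx=k,fy=k,interpolation=cv2.INTER_CUBIC)
    im=cv2.convertScaleAbs(im,alpha=1.6,beta=-20)
    for x in range((x0+9)//10*10,x1,10): cv2.putText(im,str(x),(int((x-x0)*k),9),0,.32,(0,255,255),1);cv2.line(im,(int((x-x0)*k),10),(int((x-x0)*k),16),(0,255,255),1)
    for y in range((y0+9)//10*10,y1,10): cv2.putText(im,str(y),(6,int((y-y0)*k)+4),0,.32,(0,255,255),1);cv2.line(im,(0,int((y-y0)*k)),(5,int((y-y0)*k)),(0,255,255),1)
    cv2.imwrite(dst,im)
if __name__=="__main__":
    a=sys.argv; zoom(a[1],*map(int,a[2:6]),float(a[6]),a[7])
E
python3 zoom.py pics/top0.png 205 240 300 310 8 pics/z1.png; python3 zoom.py pics/side0.png 350 220 455 295 7.5 pics/z2.png; python3 zoom.py pics/side0.png 350 285 460 365 7 pics/z3.png;python3 zoom.py pics/top0.png 165 250 225 315 9 pics/z4.png
```

```text
(no output)
```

View pics/z1.png

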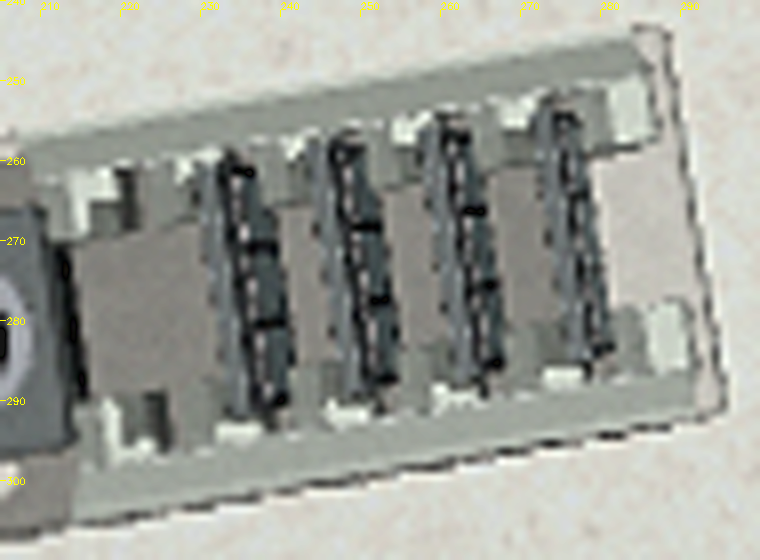

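View pics/z2.png

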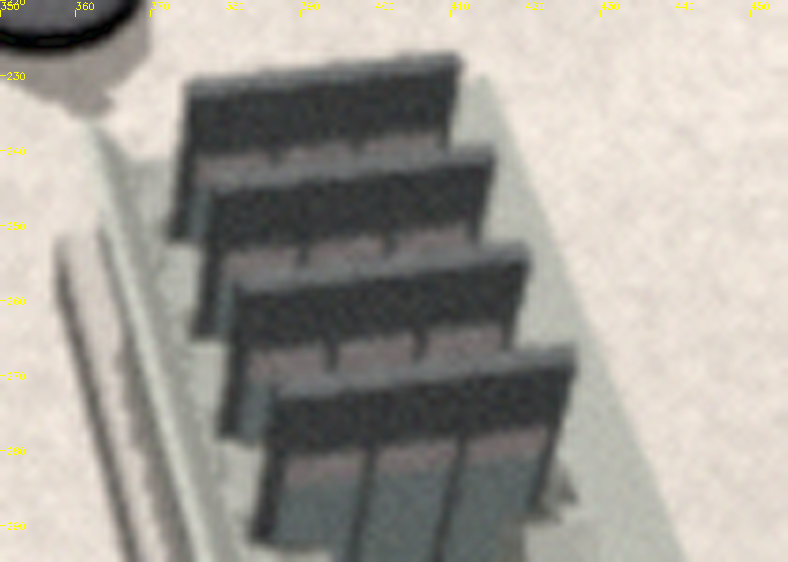

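View pics/z3.png

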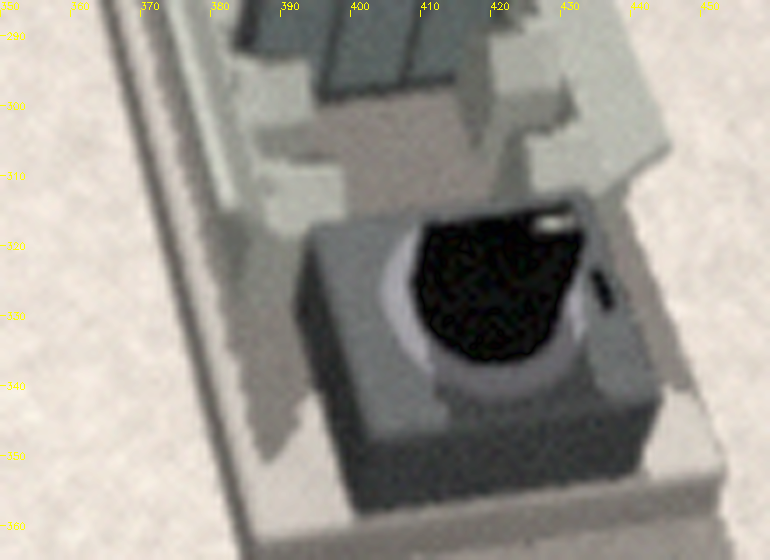

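View pics/z4.png

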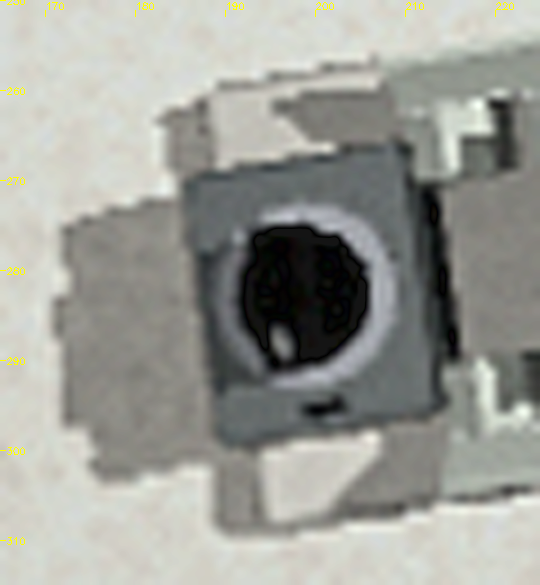

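The grey band left of the base in the top view is its shadow, so my left corners were wrong. Refitting with corrected corners.

```bash
cat > fit1.py <<'E'
from h import *
from zoom import zoom
obs=[]
for m,uv in [((.075,-.155,.03),(288.3,243.8)),((-.075,-.155,.03),(295.4,291.3)),((-.075,.155,.03),(194.5,308.3)),((.075,.155,.03),(188.5,260.3)),((0,.116,.089),(199,282.3))]: obs.append(("top",m,uv))
for m,uv in [((.075,-.155,.03),(358.3,252)),((.075,.155,.03),(385.7,362.1)),((-.075,.155,.03),(453.1,352.1))]: obs.append(("side",m,uv))
Z=lambda x,y:(x/7.5+350,y/7.5+220)
L=[(-.115,(190,87),(460,60)),(-.075,(208,188),(493,152)),(-.035,(235,288),(528,250)),(.005,(270,395),(575,352))]
def f(p): return np.concatenate([proj(n,tf(p,m))[0]-uv for n,m,uv in obs])
r=least_squares(f,[.46,.27,.2]); d=r.x; print("dryer",d.round(4)); print(f(d).reshape(-1,2).round(1).tolist())
for y,a,b in L:
    A=onz("side",Z(*a),.14);B=onz("side",Z(*b),.14); M=(A+B)/2-[d[0],d[1],0]; c,s=np.cos(d[2]),np.sin(d[2])
    print("plate local",(c*M[0]+s*M[1]).round(4),(-s*M[0]+c*M[1]).round(4),np.linalg.norm(A-B).round(4),"yaw",np.arctan2((A-B)[1],(A-B)[0]).round(3))
np.savez("pose1.npz",d=d)
for n in ("top","side"):
    im=cv2.imread(f"pics/{n}0.png");K=4;im=cv2.resize(im,None,fx=K,fy=K,interpolation=cv2.INTER_CUBIC);im=cv2.convertScaleAbs(im,alpha=1.6,beta=-20)
    def box(p,hx,hy,z,col,cy=0,cx=0):
        k=[(cx+hx,cy+hy,z),(cx-hx,cy+hy,z),(cx-hx,cy-hy,z),(cx+hx,cy-hy,z)]
        q=((proj(n,tf(p,k))+.5)*K).astype(int); cv2.polylines(im,[q],True,col,1)
    box(d,.075,.155,.03,(0,0,255))
    for y in (-.115,-.075,-.035,.005): box(d,.045,.004,.14,(0,255,0),y)
    box(d,.023,.007,.122,(255,0,255),.116); box(d,.022,.022,.089,(255,0,0),.116)
    if n=="top": crop(im,680,930,1240,1280,1.4,"pics/p_t1.png")
    else: crop(im,1340,840,1860,1480,.93,"pics/p_s1.png")
E
python3 fit1.py
```

```text
dryer [0.4606 0.2748 0.1611]
[[-1.0, -0.7], [-0.4, 0.9], [-0.9, 0.6], [-1.6, -0.7], [-0.9, 0.4], [-1.0, -2.9], [-0.4, -1.1], [0.9, -0.7]]
plate local 0.0012 -0.1103 0.0882 yaw 0.155
plate local 0.0037 -0.0693 0.0911 yaw 0.184
plate local 0.0047 -0.0296 0.0909 yaw 0.183
plate local 0.0032 0.0101 0.0921 yaw 0.191
```

View pics/p_t1.png

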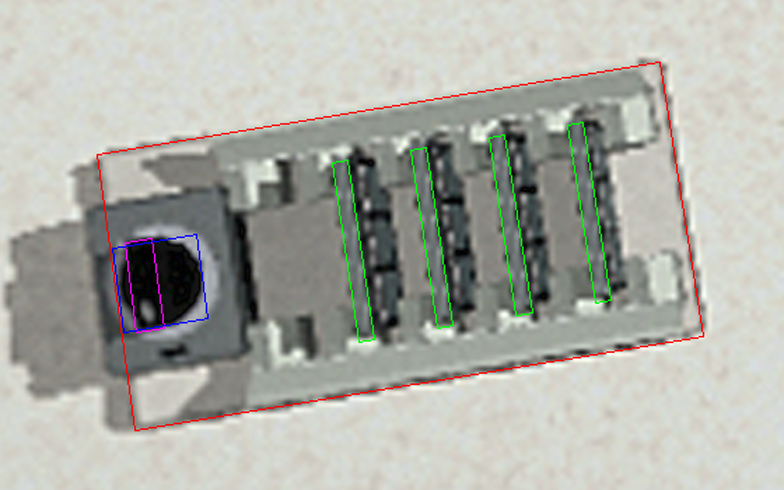

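View pics/p_s1.png

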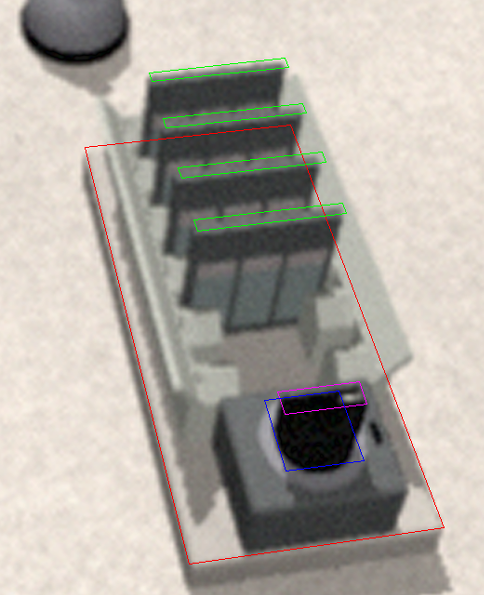

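Dryer is now consistent to about 3–5 mm between the views, with plates in slots 0–3. I'll pin it down further by touch at the switch. Next is a planning helper.

```bash
cat > go.py <<'E'
import sys,numpy as np
from bench import robot
from scipy.spatial.transform import Rotation as R
o=robot.get_obs(); p=np.array(o["tool_pos"]); Rm=R.from_euler("xyz",o["ee_rot"])
print("t",round(o["time"],2),"pos",p.round(4),"rot",np.round(o["ee_rot"],4),"F",np.round(o["wrist_force"],2),"T",np.round(o["wrist_torque"],2),"w",round(o["width"],4))
if len(sys.argv)>4:
    x,y,z,yaw=map(float,sys.argv[1:5]); Rt=R.from_euler("xyz",[-np.pi/2,0,yaw])
    print("rotvec tool",(Rm.inv()*Rt).as_rotvec().round(4)," shift in present axes",Rm.inv().apply(np.array([x,y,z])-p).round(4)," shift in target axes",Rt.inv().apply(np.array([x,y,z])-p).round(4))
E
python3 go.py .443 .391 .21 1.735
```

```text
t 0.8 pos [0.2131 0.5071 0.2055] rot [-1.5708e+00 -1.0000e-04  1.1730e+00] F [-0.48 -0.46 -0.35] T [-0.    0.03 -0.02] w 0.0938
rotvec tool [ 1.00e-04 -5.62e-01  1.00e-04]  shift in present axes [-0.0179 -0.0045 -0.2569]  shift in target axes [-0.1521 -0.0045 -0.2079]
```

Request:
{"op": "arm_command", "data": {
  "series": "0 -0.141 0 0 0 0 0.06; 0 -0.141 0 0 0 0 0.06; 0 -0.14 0 0 0 0 0.06; 0 -0.14 0 0 0 0 0.06; 0 0 0 0 0 0 0.06; 0 0 0 -0.025 0 -0.035 0.06; 0 0 0 -0.025 0 -0.035 0.06; 0 0 0 -0.025 0 -0.035 0.06; 0 0 0 -0.025 0 -0.035 0.06; 0 0 0 -0.025 0 -0.035 0.06; 0 0 0 -0.025 0 -0.033 0.06; 0 0 0 0 0 0 0.06"
}}

```text
time: 2.0
tool_pos: [0.4514, 0.3944, 0.2052]
ee_rot: [-1.572, -0.002, 1.739]
wrist_force: [-0.8, 0.2, 0.3]
width: 0.0602
```

```bash
python3 go.py .443 .391 .13 1.735
```

```text
t 2.0 pos [0.4514 0.3944 0.2052] rot [-1.5719 -0.0021  1.7392] F [-0.84  0.17  0.31] T [ 0.02 -0.03  0.  ] w 0.0602
rotvec tool [0.0011 0.0042 0.0021]  shift in present axes [-0.0021  0.0752  0.009 ]  shift in target axes [-0.0019  0.0752  0.0089]
```

Request:
{"op": "arm_command", "data": {
  "series": "0 0 0 -0.001 0.025 0.004 0.06; 0 0 0 -0.001 0.025 0.003 0.06; 0 0 0 0 0.02 0.002 0.06; 0 0 0 0 0 0 0.06; 0 0 0 0 0 0 0.06"
}}

```text
time: 2.5
tool_pos: [0.4428, 0.392, 0.1346]
ee_rot: [-1.573, -0.005, 1.724]
wrist_force: [0.2, 0.5, 0.0]
width: 0.0603
```

```bash
cat > snap.py <<'E'
import sys,cv2
from bench import robot
from zoom import zoom
t=sys.argv[1]
for n in ("side","top"): cv2.imwrite(f"pics/{n}{t}.png",robot.snapshot(n))
E
python3 go.py .443 .391 .097 1.735; python3 snap.py 1; python3 zoom.py pics/side1.png 350 255 470 365 5.5 pics/z5.png;  python3 zoom.py pics/top1.png 165 230 305 315 5 pics/z6.png
```

```text
t 2.5 pos [0.4428 0.392  0.1346] rot [-1.573  -0.0053  1.7245] F [0.19 0.46 0.03] T [-0.    0.02  0.01] w 0.0603
rotvec tool [ 0.0022 -0.0105  0.0053]  shift in present axes [-0.0012  0.0376  0.    ]  shift in target axes [-0.001   0.0376 -0.0001]
```

View pics/z5.png

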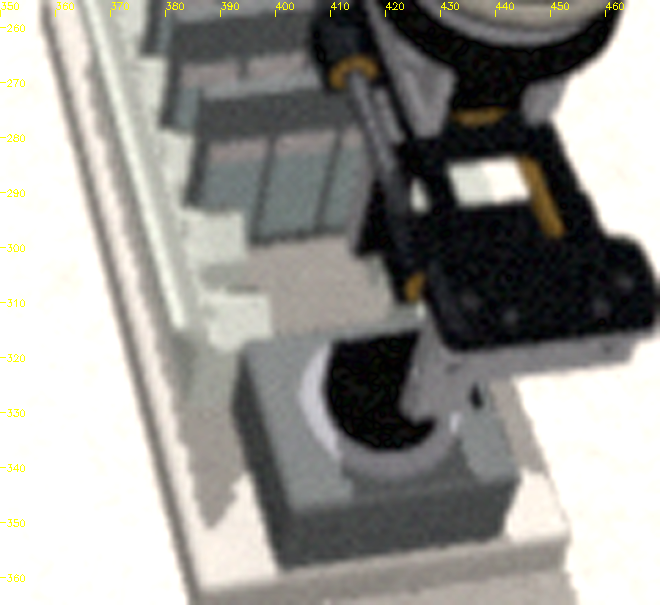

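View pics/z6.png

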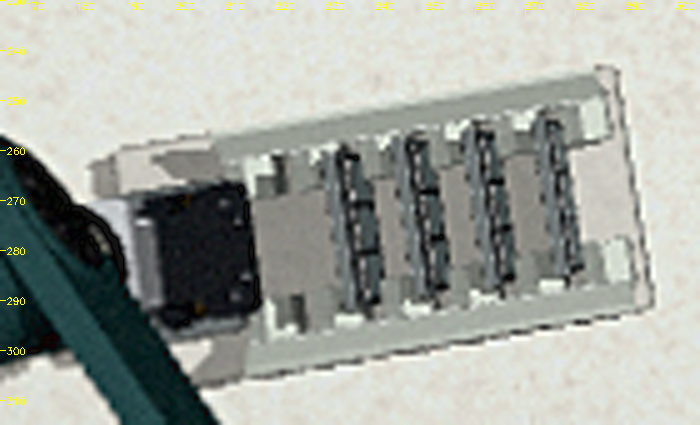

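```bash
python3 - <<'E'
from h import *
p=np.array([.4428,.392,.1346]);Rm=R.from_euler("xyz",[-1.573,-.0053,1.7245])
for n in ("side",):
  for x in (.030,-.03):
    for z in (-.008,.008): print(n,x,z,proj(n,p+Rm.apply([x,0,z])).round(1))
E
```

```text
side 0.03 -0.008 [[422.5 328.1]]
side 0.03 0.008 [[430.5 327.1]]
side -0.03 -0.008 [[413.9 302. ]]
side -0.03 0.008 [[421.4 301.2]]
```

The side camera sees the fingertip about 2 px lower than predicted, the same shift as the plates, so it is a side-camera bias. Descending on the switch and closing in steps.

Request:
{"op": "arm_command", "data": {
  "series": "0.002 -0.01 0.005 0 0.02 0 0.06; 0 0 0 0 0.014 0 0.06; 0 0 0 0 0 0 0.04; 0 0 0 0 0 0 0.03; 0 0 0 0 0 0 0.024; 0 0 0 0 0 0 0.022; 0 0 0 0 0 0 0.02; 0 0 0 0 0 0 0.02"
}}

```text
time: 3.4
tool_pos: [0.4467, 0.3957, 0.1089]
ee_rot: [-1.585, -0.007, 1.734]
wrist_force: [-0.6, -0.2, 0.3]
width: 0.0203
```

```bash
python3 go.py .443 .391 .097 1.735; python3 snap.py 2; python3 zoom.py pics/side2.png 350 255 470 365 5.5 pics/z7.png
```

```text
t 3.4 pos [0.4467 0.3957 0.1089] rot [-1.5848 -0.0074  1.7339] F [-0.62 -0.21  0.33] T [ 0.03 -0.01  0.01] w 0.0203
rotvec tool [ 0.014  -0.0011  0.0074]  shift in present axes [-0.0042  0.0118  0.0046]  shift in target axes [-0.0041  0.0119  0.0045]
```

View pics/z7.png

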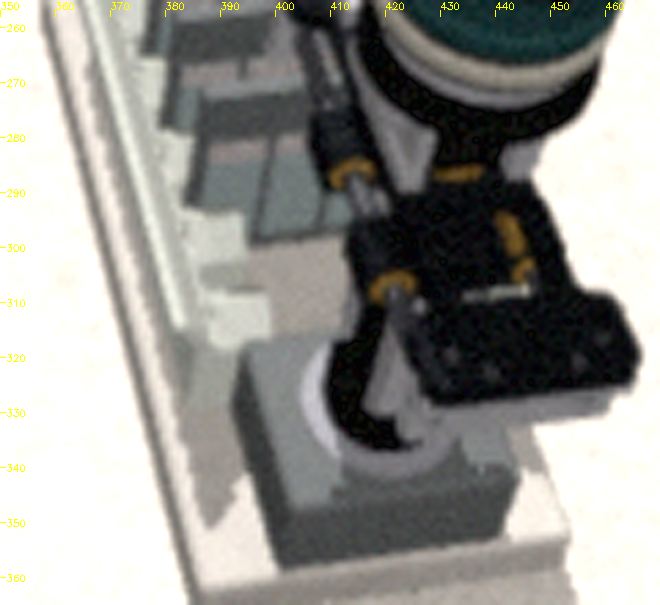

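```bash
cat > go.py <<'E'
import sys,numpy as np
from bench import robot
from scipy.spatial.transform import Rotation as R
P=[];W=[];F=[];T=[]
for i in range(4):
    o=robot.get_obs(); P.append(o["tool_pos"]);W.append(o["ee_rot"]);F.append(o["wrist_force"]);T.append(o["wrist_torque"])
    if i<3: robot.snapshot("top")
sd=np.std(P,0); p=np.mean(P,0); e=np.mean(W,0); Rm=R.from_euler("xyz",e)
print("t",round(o["time"],2),"pos",p.round(4),"sd",sd.round(4),"rot",e.round(4),"sd",np.std(W,0).round(4),"F",np.mean(F,0).round(2),"T",np.mean(T,0).round(2),"w",round(o["width"],4),"q",np.round(o["joint_positions"],2))
if len(sys.argv)>4:
    x,y,z,yaw=map(float,sys.argv[1:5]); Rt=R.from_euler("xyz",[-np.pi/2,0,yaw])
    print("rotvec tool",(Rm.inv()*Rt).as_rotvec().round(4)," shift in present axes",Rm.inv().apply(np.array([x,y,z])-p).round(4)," shift in target axes",Rt.inv().apply(np.array([x,y,z])-p).round(4))
E
python3 go.py .443 .391 .097 1.735
```

```text
t 3.65 pos [0.4466 0.3956 0.1085] sd [0.0001 0.     0.0001] rot [-1.5843 -0.0071  1.7339] sd [0.0002 0.0001 0.    ] F [-0.08  0.57  0.15] T [ 0.04  0.04 -0.01] w 0.0201 q [ 0.63  0.22  1.42  0.    1.49 -1.1 ]
rotvec tool [ 0.0135 -0.0011  0.0071]  shift in present axes [-0.0041  0.0114  0.0044]  shift in target axes [-0.004   0.0115  0.0043]
```

```bash
python3 - <<'E'
from h import *
print(proj("side",[[.443,.391,.089],[.443,.387,.089],[.448,.391,.089]]),proj("top",[[.443,.391,.089],[.443,.387,.089]]))
print(onz("side",(418.5,328),.089),onz("top",(199,282.3),.089))
E
python3 zoom.py pics/side0.png 395 305 445 350 14 pics/z8.png
```

```text
[[418.3478674  325.82953179]
 [418.08764757 324.10773792]
 [415.93646157 325.78846458]] [[197.53988252 282.29514228]
 [198.90639774 282.29537069]]
[0.44336396 0.39601125 0.089     ] [0.44298667 0.38672572 0.089     ]
```

View pics/z8.png

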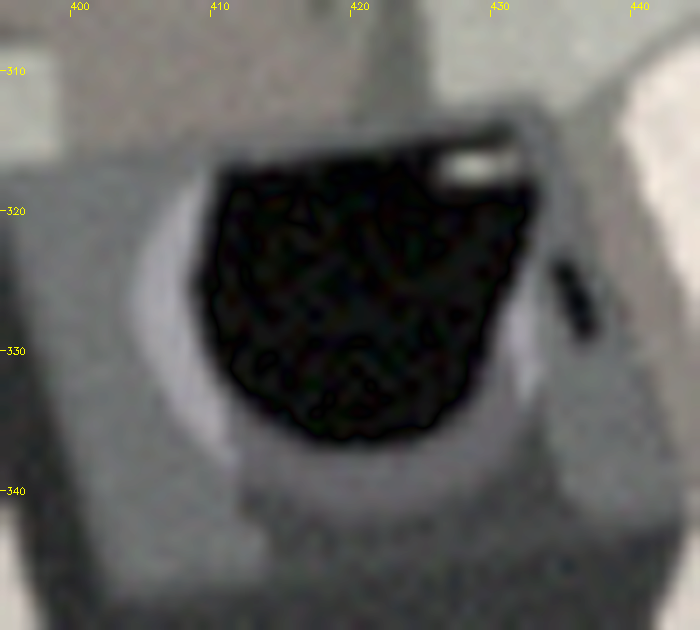

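Request:
{"op": "arm_command", "data": {
  "series": "0.013 0 0.007 0 0.01 0.001 0.02; 0 0 0 0 0.003 0 0.018; 0 0 0 0 0 0 0.017; 0 0 0 0 0 0 0.016; 0 0 0 0 0 0 0.016"
}}

```text
time: 4.15
tool_pos: [0.4458, 0.3941, 0.0936]
ee_rot: [-1.569, 0.004, 1.733]
wrist_force: [-0.7, -0.9, 0.5]
width: 0.0161
```

```bash
python3 go.py .443 .391 .097 1.735
```

```text
t 4.3 pos [0.4458 0.3941 0.0936] sd [0. 0. 0.] rot [-1.569   0.0037  1.7334] sd [0.0001 0.     0.    ] F [ 0.01 -0.31 -0.33] T [-0.15 -0.02  0.  ] w 0.0163 q [ 0.63  0.24  1.42 -0.    1.48 -1.1 ]
rotvec tool [-0.0018 -0.0016 -0.0037]  shift in present axes [-0.0026 -0.0033  0.0033]  shift in target axes [-0.0026 -0.0034  0.0032]
```

Fingers straddle the bar, width 16 mm with almost no force. Clamp and turn clockwise (+y of the tool, which points down).

Request:
{"op": "arm_command", "data": {
  "series": "0 0 0 0 -0.001 0 0.01; 0 0 0 0 0 0 0.01; 0 0.14 0 0 0 0 0.01; 0 0.14 0 0 0 0 0.01; 0 0.14 0 0 0 0 0.01; 0 0.14 0 0 0 0 0.01; 0 0.14 0 0 0 0 0.01; 0 0.14 0 0 0 0 0.01"
}}

```text
time: 5.1
tool_pos: [0.445, 0.3897, 0.0937]
ee_rot: [-1.575, 0.012, 0.86]
wrist_force: [-0.5, -3.4, -0.4]
width: 0.0138
```

```bash
python3 go.py .445 .394 .095 .735; python3 snap.py 3; python3 zoom.py pics/side3.png 390 285 470 365 7 pics/z9.png
```

```text
t 5.25 pos [0.445  0.3898 0.0937] sd [0. 0. 0.] rot [-1.5755  0.0122  0.8628] sd [0.    0.    0.005] F [-1.02 -3.8  -0.06] T [-0.36  0.02  0.17] w 0.0141 q [ 0.63  0.23  1.43 -0.01  1.49 -0.24]
rotvec tool [ 0.0055  0.1278 -0.0119]  shift in present axes [ 0.0032 -0.0014  0.0027]  shift in target axes [ 0.0028 -0.0013  0.0031]
```

View pics/z9.png

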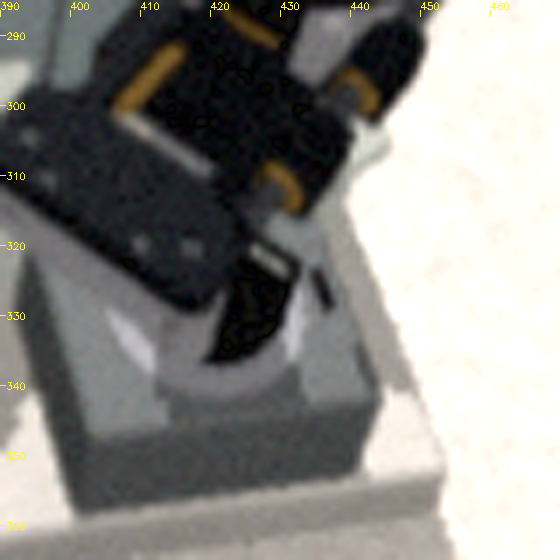

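It has turned ~0.87 rad; torque 0.17 N·m. Turning on to the stop.

Request:
{"op": "arm_command", "data": {
  "series": "0 0.1 0 0 0 0 0.01; 0 0.08 0 0 0 0 0.01; 0 0.05 0 0 0 0 0.01; 0 0.04 0 0 0 0 0.01; 0 0.03 0 0 0 0 0.01"
}}

```text
time: 5.85
tool_pos: [0.4441, 0.3896, 0.0938]
ee_rot: [-1.58, 0.012, 0.573]
wrist_force: [-0.4, -3.6, -0.3]
width: 0.0154
```

```bash
python3 go.py .445 .394 .095 .735
```

```text
t 6.0 pos [0.4442 0.3896 0.0938] sd [0. 0. 0.] rot [-1.5795  0.012   0.5729] sd [0.0001 0.     0.0006] F [-0.12 -3.6   0.11] T [-0.43  0.02  0.87] w 0.0155 q [ 0.63  0.23  1.43 -0.01  1.49  0.06]
rotvec tool [ 0.0077 -0.162  -0.0127]  shift in present axes [ 0.0031 -0.0013  0.0033]  shift in target axes [ 0.0036 -0.0012  0.0027]
```

At the stop: 1.16 rad of tool turn, torque 0.87 N·m, pads being pried open. Release.

Request:
{"op": "arm_command", "data": {
  "series": "0 0 0 0 0 0 0.08; 0 0 0 0 0 0 0.08; 0 0 0 0 0 0 0.08; 0 0 0 0 0 0 0.08; 0 0 0 0 0 0 0.08; 0 0 0 0 -0.03 0 0.08; 0 0 0 0 -0.04 0 0.08; 0 0 0 0 -0.04 0 0.08"
}}

```text
time: 6.8
tool_pos: [0.4417, 0.3913, 0.1988]
ee_rot: [-1.574, 0.024, 0.572]
wrist_force: [0.8, 0.2, 0.2]
width: 0.076
```

```bash
python3 go.py .445 .394 .25 1.735; python3 snap.py 4; python3 zoom.py pics/side4.png 350 215 470 365 4 pics/z10.png
```

```text
t 6.95 pos [0.4438 0.3928 0.2039] sd [0.0012 0.0009 0.0035] rot [-1.5739  0.0136  0.5716] sd [0.0004 0.0062 0.    ] F [0.46 0.46 1.5 ] T [-0.02 -0.   -0.02] w 0.0797 q [ 0.63  0.19  1.26 -0.    1.7   0.06]
rotvec tool [-0.0052 -1.1633 -0.0138]  shift in present axes [ 0.0011 -0.0461  0.0002]  shift in target axes [ 0.001  -0.0461 -0.0014]
```

View pics/z10.png

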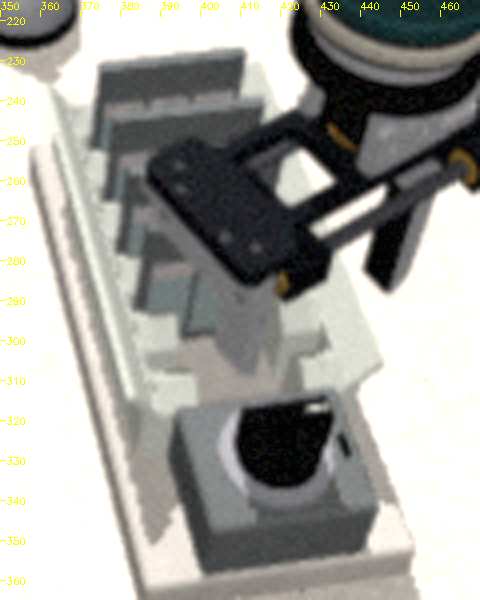

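The switch sprang back and all four plates are in place. Next, plate 3 (dryer y = 5 mm). Rotate and move above it.

Request:
{"op": "arm_command", "data": {
  "series": "0 -0.145 0 0 0 0 0.03; 0 -0.145 0 0 0 0 0.03; 0 -0.145 0 0 0 0 0.03; 0 -0.145 0 0 0 0 0.03; 0 -0.145 0 0 0 0 0.03; 0 -0.145 0 0 0 0 0.03; 0 -0.145 0 0 0 0 0.03; 0 -0.145 0 0 0 0 0.03; 0 0 0 -0.037 0 0 0.03; 0 0 0 -0.037 0 0 0.03; 0 0 0 -0.037 0 0 0.03; 0 0 0 0 0 0 0.03"
}}

```text
time: 8.25
tool_pos: [0.4521, 0.2743, 0.1679]
ee_rot: [-1.5, 0.028, 1.779]
wrist_force: [-0.5, 0.2, -0.0]
width: 0.0294
```

```bash
python3 go.py .461 .283 .16 1.735
```

```text
t 8.4 pos [0.4516 0.2764 0.1679] sd [0.0003 0.0014 0.0003] rot [-1.4998  0.0265  1.7808] sd [0.0006 0.001  0.0016] F [-0.34  0.11 -0.11] T [ 0.06 -0.05  0.03] w 0.0301 q [ 0.45  0.11  1.42 -0.01  1.68 -1.33]
rotvec tool [-0.0704  0.0448 -0.0281]  shift in present axes [ 0.0047  0.007  -0.0111]  shift in target axes [ 0.005   0.0079 -0.0104]
```

Request:
{"op": "arm_command", "data": {
  "series": "-0.07 0.045 -0.028 0.005 0 -0.011 0.03; 0 0 0 0 0 0 0.03; 0 0 0 0 0 0 0.03"
}}

```text
time: 8.7
tool_pos: [0.4597, 0.2884, 0.1655]
ee_rot: [-1.569, -0.002, 1.741]
wrist_force: [0.3, -0.9, -0.0]
width: 0.0299
```

```bash
python3 go.py .461 .283 .135 1.735;  python3 snap.py 5; python3 zoom.py pics/side5.png 350 215 470 325 6 pics/z11.png
```

```text
t 8.85 pos [0.4599 0.2884 0.1656] sd [0.0002 0.0001 0.0001] rot [-1.5689 -0.002   1.7404] sd [0.0003 0.     0.0004] F [-0.1   0.    0.08] T [ 0.05 -0.01 -0.02] w 0.0301 q [ 0.45  0.08  1.45  0.    1.61 -1.29]
rotvec tool [-0.0019  0.0054  0.002 ]  shift in present axes [-0.0055  0.0305 -0.0002]  shift in target axes [-0.0055  0.0306 -0.0002]
```

View pics/z11.png

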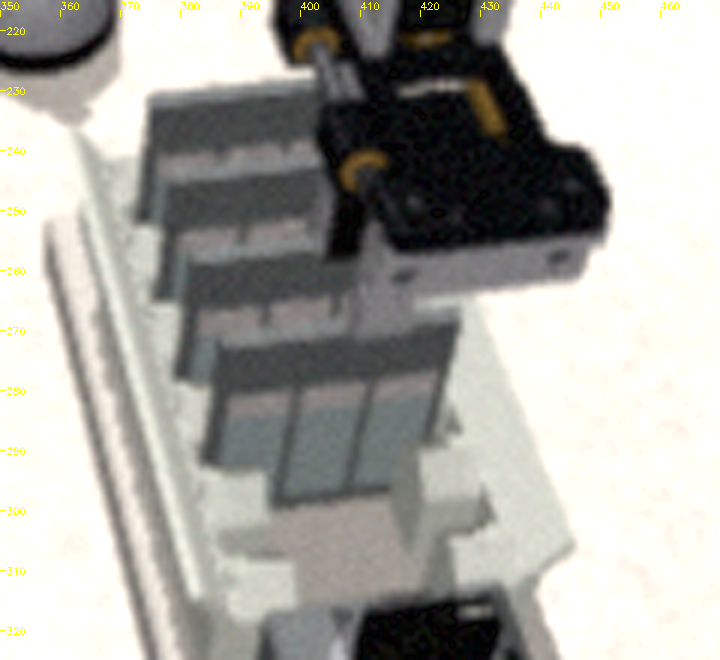

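```bash
python3 - <<'E'
from h import *
p=np.array([.4599,.2884,.1656]);Rm=R.from_euler("xyz",[-1.5689,-.002,1.7404])
for x in (.0151,.0276):
    for z in (-.008,.008): print(x,z,proj("side",p+Rm.apply([x,0,z])).round(1))
d=np.load("pose1.npz")["d"]
print(proj("side",tf(d,[(0.045,.001,.14),(-.045,.001,.14),(.045,.009,.14),(-.045,.009,.14)])))
E
```

```text
0.0151 -0.008 [[407.6 269.6]]
0.0151 0.008 [[415.  268.6]]
0.0276 -0.008 [[409.3 274.3]]
0.0276 0.008 [[416.8 273.4]]
[[386.74852631 268.62201216]
 [426.52838983 264.05527845]
 [387.63499669 271.53422781]
 [427.65840397 266.90662394]]
```

Request:
{"op": "arm_command", "data": {
  "series": "0 0 0 -0.004 0.02 0 0.03; 0 0 0 0 0.02 0 0.03; 0 0 0 0 0 0 0.03"
}}

```text
time: 9.25
tool_pos: [0.4621, 0.2847, 0.1261]
ee_rot: [-1.572, -0.003, 1.74]
wrist_force: [0.6, -0.1, 0.6]
width: 0.0302
```

```bash
python3 go.py .4605 .2845 .101 1.735
```

```text
t 9.4 pos [0.4631 0.2852 0.1281] sd [0.0007 0.0004 0.0014] rot [-1.5754 -0.0035  1.7402] sd [0.0024 0.0007 0.    ] F [0.15 0.2  0.18] T [ 0.04 -0.02 -0.01] w 0.0296 q [ 0.45  0.1   1.51  0.    1.53 -1.29]
rotvec tool [0.0046 0.0051 0.0036]  shift in present axes [-0.0003  0.0271  0.0028]  shift in target axes [-0.0002  0.0271  0.0027]
```

Request:
{"op": "arm_command", "data": {
  "series": "0 0 0 0 0.016 0.003 0.03; 0 0 0 0 0.01 0 0.03; 0 0 0 0 0.003 0 0.026; 0 0 0 0 0 0 0.022; 0 0 0 0 0 0 0.018; 0 0 0 0 0 0 0.014; 0 0 0 0 0 0 0.012"
}}

```text
time: 10.1
tool_pos: [0.4654, 0.2872, 0.1069]
ee_rot: [-1.59, -0.008, 1.74]
wrist_force: [-0.3, -0.3, 0.8]
width: 0.0124
```

```bash
python3 go.py .4605 .2845 .101 1.735
```

```text
t 10.25 pos [0.4653 0.2872 0.1069] sd [0.0001 0.     0.0001] rot [-1.5897 -0.0075  1.7404] sd [0.0002 0.0001 0.    ] F [0.32 0.07 0.07] T [ 0.03  0.02 -0.03] w 0.0118 q [ 0.45  0.1   1.55  0.    1.47 -1.29]
rotvec tool [0.0189 0.0053 0.0076]  shift in present axes [-0.0019  0.0058  0.0053]  shift in target axes [-0.0019  0.0059  0.0052]
```

Request:
{"op": "arm_command", "data": {
  "series": "0.019 0.005 0.007 0 0.004 0.005 0.012; 0 0 0 0 0 0 0.012; 0 0 0 0 0 0 0.005; 0 0 0 0 0 0 0.002; 0 0 0 0 0 0 0.002"
}}

```text
time: 10.75
tool_pos: [0.4601, 0.2855, 0.1023]
ee_rot: [-1.569, 0.002, 1.735]
wrist_force: [-0.9, -0.1, -0.2]
width: 0.0077
```

```bash
python3 go.py .4605 .2845 .101 1.735
```

```text
t 10.9 pos [0.4601 0.2855 0.1024] sd [0. 0. 0.] rot [-1.5688  0.0019  1.7349] sd [0. 0. 0.] F [ 0.02 -0.73  0.09] T [-0.05 -0.03  0.05] w 0.0076 q [ 0.45  0.11  1.55 -0.    1.48 -1.28]
rotvec tool [-0.002  -0.0001 -0.0019]  shift in present axes [-0.0011  0.0014 -0.0002]  shift in target axes [-0.0011  0.0014 -0.0002]
```

Plate gripped at 7.6 mm width. Lift in small steps.

Request:
{"op": "arm_command", "data": {
  "series": "0 0 0 0 -0.015 0 0.002; 0 0 0 0 -0.015 0 0.002; 0 0 0 0 -0.015 0 0.002"
}}

```text
time: 11.2
tool_pos: [0.4581, 0.2852, 0.1468]
ee_rot: [-1.562, 0.003, 1.735]
wrist_force: [0.2, -0.8, -0.4]
width: 0.0081
```

```bash
python3 go.py .4605 .2845 .20 1.735
```

```text
t 11.35 pos [0.4593 0.2857 0.1486] sd [0.0007 0.0004 0.0014] rot [-1.5660e+00  1.6000e-03  1.7349e+00] sd [0.0025 0.0007 0.    ] F [ 0.54 -0.2  -0.27] T [ 0.07 -0.   -0.02] w 0.008 q [ 0.45  0.09  1.48 -0.    1.57 -1.28]
rotvec tool [-0.0048 -0.0001 -0.0016]  shift in present axes [-0.0015 -0.0514 -0.0008]  shift in target axes [-0.0014 -0.0514 -0.001 ]
```

Request:
{"op": "arm_command", "data": {
  "series": "0 0 0 0 -0.025 0 0.002; 0 0 0 0 -0.03 0 0.002; 0 0 0 0 -0.03 0 0.002; 0 0 0 0 -0.03 0 0.002"
}}

```text
time: 11.75
tool_pos: [0.4558, 0.2844, 0.2566]
ee_rot: [-1.547, 0.006, 1.735]
wrist_force: [-0.1, -0.2, -0.8]
width: 0.0078
```

```bash
python3 snap.py 6; python3 zoom.py pics/side6.png 320 110 470 325 2.75 pics/z12.png; python3 go.py .5 .05 .27 1.6
```

```text
t 12.0 pos [0.4568 0.2849 0.2573] sd [0.0008 0.0004 0.0024] rot [-1.5517  0.0052  1.735 ] sd [0.004  0.0012 0.    ] F [ 0.2  -0.04 -1.26] T [ 0.07 -0.01 -0.01] w 0.0077 q [ 0.45  0.07  1.29  0.    1.8  -1.28]
rotvec tool [-0.0187  0.135  -0.0065]  shift in present axes [-0.2388 -0.0115 -0.004 ]  shift in target axes [-0.236  -0.0127 -0.0363]
```

View pics/z12.png

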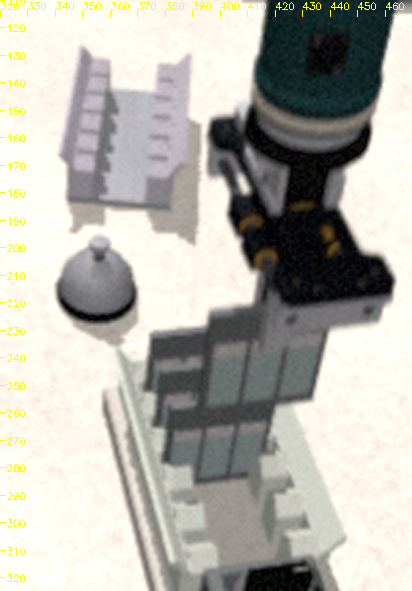

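Plate held and clear, wrist Fz −1.26 N. Carry over toward the caddy.

Request:
{"op": "arm_command", "data": {
  "series": "-0.01 0.045 -0.003 -0.04 -0.005 0 0.002; -0.009 0.045 -0.003 -0.04 -0.003 0 0.002; 0 0.045 0 -0.04 0 -0.01 0.002; 0 0 0 -0.04 0 -0.01 0.002; 0 0 0 -0.04 0 -0.01 0.002; 0 0 0 -0.03 0 -0.006 0.002; 0 0 0 0 0 0 0.002"
}}

```text
time: 12.7
tool_pos: [0.5031, 0.0494, 0.241]
ee_rot: [-1.533, 0.006, 1.6]
wrist_force: [0.6, 0.2, -1.6]
width: 0.0079
```

```bash
python3 go.py .508 -.361 .26 1.454
```

```text
t 12.85 pos [0.5027 0.0515 0.2413] sd [0.0002 0.0014 0.0006] rot [-1.5328  0.0047  1.6025] sd [0.001  0.0009 0.0019] F [-0.2   0.23 -1.38] T [ 0.06 -0.01 -0.  ] w 0.0078 q [-0.    0.01  1.38 -0.01  1.79 -1.61]
rotvec tool [-0.0376  0.1484 -0.0075]  shift in present axes [-0.4125 -0.0165  0.0085]  shift in target axes [-0.409  -0.0187 -0.0533]
```

Request:
{"op": "arm_command", "data": {
  "series": "-0.03 0.05 -0.005 -0.02 -0.015 0 0.002; -0.01 0.05 0 -0.04 -0.006 0 0.002; -0.005 0.05 0 -0.04 -0.004 0 0.002; -0.005 0 0 -0.04 -0.003 -0.007 0.002; -0.005 0 0 -0.04 -0.003 -0.007 0.002; -0.005 0 0 -0.04 -0.003 -0.007 0.002; 0 0 0 -0.04 -0.003 -0.007 0.002; 0 0 0 -0.04 -0.003 -0.007 0.002; 0 0 0 -0.02 0 -0.005 0.002; 0 0 0 0 0 0 0.002"
}}

```text
time: 13.85
tool_pos: [0.52, -0.2615, 0.2776]
ee_rot: [-1.591, -0.008, 1.481]
wrist_force: [0.5, 1.1, -0.3]
width: 0.008
```

```bash
python3 go.py .508 -.361 .20 1.454
```

```text
t 14.0 pos [ 0.52  -0.26   0.278] sd [0.     0.001  0.0004] rot [-1.5914 -0.0088  1.4831] sd [0.0004 0.0003 0.0012] F [ 0.24  0.56 -0.69] T [0.03 0.04 0.01] w 0.0079 q [-0.57  0.14  1.17  0.02  1.82 -2.05]
rotvec tool [0.0205 0.029  0.0091]  shift in present axes [-0.1024  0.077   0.0047]  shift in target axes [-1.018e-01  7.800e-02  1.000e-04]
```

Request:
{"op": "arm_command", "data": {
  "series": "0.01 0.014 0.005 -0.025 0.015 0 0.002; 0.01 0.015 0.004 -0.035 0.015 0 0.002; 0 0 0 -0.03 0.015 0 0.002; 0 0 0 -0.012 0.01 0 0.002; 0 0 0 0 0 0 0.002"
}}

```text
time: 14.5
tool_pos: [0.5119, -0.3574, 0.2207]
ee_rot: [-1.572, -0.0, 1.465]
wrist_force: [-0.3, 0.1, -1.0]
width: 0.0078
```

```bash
python3 go.py .508 -.361 .18 1.454; python3 snap.py 7; python3 zoom.py pics/side7.png 310 80 420 230 4 pics/z13.png; python3 zoom.py pics/top7.png 360 200 500 300 5.5 pics/z14.png
```

```text
t 14.65 pos [ 0.5126 -0.3567  0.2223] sd [0.0005 0.0004 0.0013] rot [-1.5741e+00  7.0000e-04  1.4662e+00] sd [0.0017 0.0009 0.0008] F [ 0.13  0.32 -1.07] T [ 0.    0.02 -0.01] w 0.0077 q [-0.7   0.25  1.15  0.    1.74 -2.17]
rotvec tool [ 0.0033  0.0122 -0.0007]  shift in present axes [-0.0047  0.0423  0.0042]  shift in target axes [-0.0048  0.0423  0.004 ]
```

View pics/z13.png

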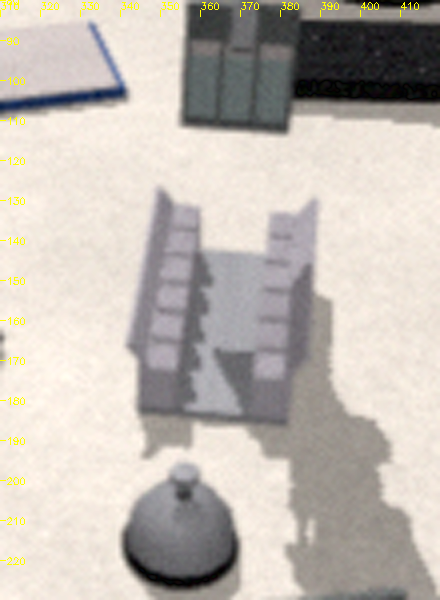

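View pics/z14.png

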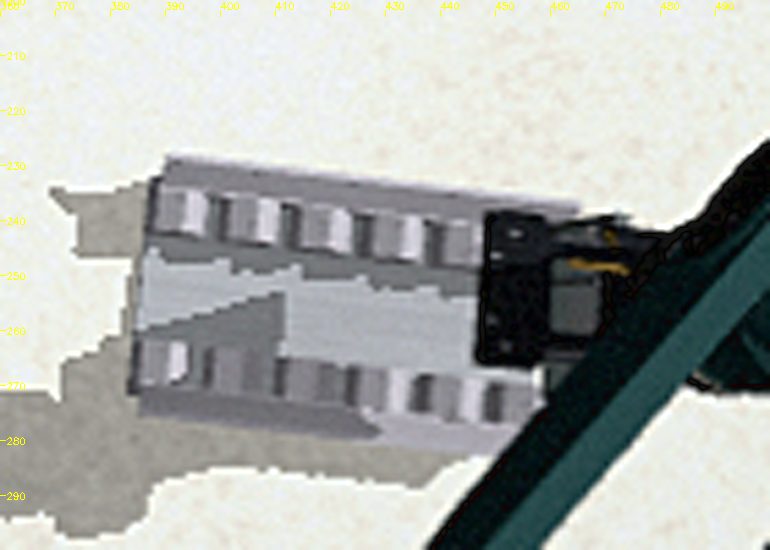

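```bash
python3 - <<'E'
from h import *
p=np.array([.5128,-.3564,.2233]);Rm=R.from_euler("xyz",[-1.575,.001,1.467])
for z in (-.045,.045): print(proj("side",p+Rm.apply([.004,.0724,z])).round(2))
print(onz("side",(355.75,111.3),.151),onz("side",(382,113),.151), p+Rm.apply([.004,.0724,0]))
E
python3 zoom.py pics/side7.png 345 70 395 120 12 pics/z15.png
```

```text
[[355.09 111.71]]
[[382.41 113.61]]
[ 0.55600717 -0.35998834  0.151     ] [ 0.46987715 -0.35116536  0.151     ] [ 0.51350965 -0.35252507  0.15089668]
```

View pics/z15.png

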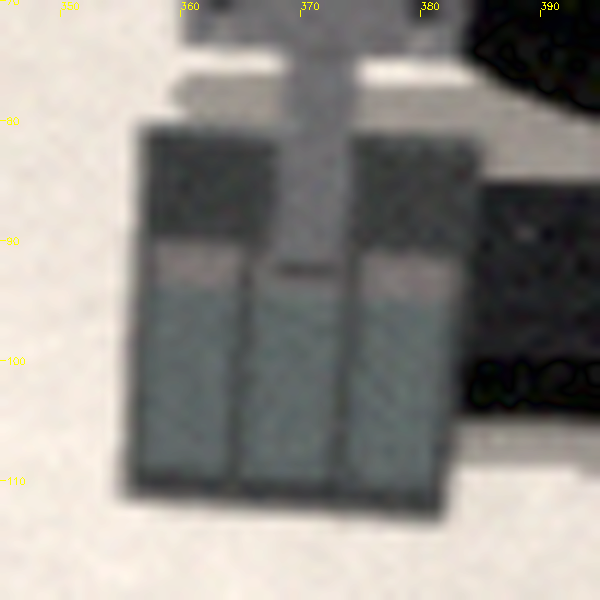

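```bash
python3 zoom.py pics/side7.png 335 120 395 190 9 pics/z16.png; python3 zoom.py pics/top0.png 380 220 470 290 8 pics/z17.png
```

```text
(no output)
```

View pics/z16.png

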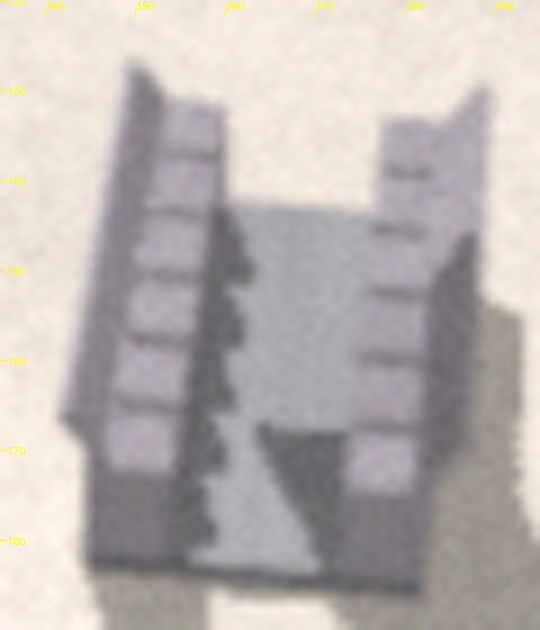

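View pics/z17.png

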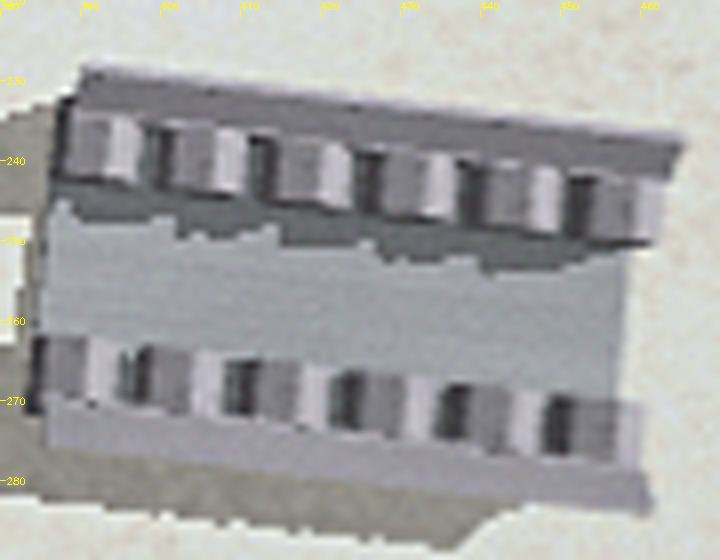

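```bash
cat > fitc.py <<'E'
from h import *
hw,hl=.0703,.1135
ot=[((hw,hl,.07),(389.8,227.8)),((hw,-hl,.07),(465.4,236.2)),((-hw,-hl,.07),(461,283.5)),((-hw,hl,.07),(385.5,275.1))]
for y,u,v in [(.1,112,150),(.06,217,160),(.02,322,168),(-.02,430,178),(-.06,533,192),(-.1,637,205)]: ot.append((('r',y,.062),(u/8+380-.5,v/8+220-.5)))
os=[((hw,-hl,.07),(349,126.2)),((hw,hl,.07),(341.4,166)),((-hw,-hl,.07),(389,129.3)),((-hw,hl,.07),(386.8,170)),((.061,hl,0),(344.3,182.7)),((-.061,hl,0),(381.0,185.3))]
def res(p,n,obs):
    out=[]
    for m,uv in obs:
        if m[0]=='r': # only u
            out.append(proj(n,tf(p,(.055,m[1],m[2])))[0][0]-uv[0])
        else: out+=list(proj(n,tf(p,m))[0]-uv)
    return np.array(out)
a=least_squares(lambda p:res(p,"top",ot),[.52,-.28,-.11]);b=least_squares(lambda p:res(p,"side",os),[.52,-.28,-.11])
c=least_squares(lambda p:np.r_[res(p,"top",ot),res(p,"side",os)],[.52,-.28,-.11])
for r in (a,b,c): print(r.x.round(4),r.fun.round(1))
E
python3 fitc.py
```

```text
[ 0.5194 -0.2791 -0.1147] [-0.1  0.  -0.3  0.1  0.3 -0.  -0.4 -0.1 -0.2 -0.   0.1 -0.2  0.2  0.4]
[ 0.5191 -0.2764 -0.117 ] [-0.2 -0.1 -0.1 -0.6  0.1 -0.1 -0.1 -0.7 -0.5  0.2  0.7  1. ]
[ 0.5192 -0.2786 -0.1162] [-0.2  0.1 -0.4  0.2  0.1  0.1 -0.6 -0.1 -0.3 -0.1 -0.  -0.3  0.1  0.3
 -0.2 -0.4 -0.1 -1.  -0.  -0.5 -0.1 -1.1 -0.6 -0.2  0.7  0.6]
```

Caddy fits agree: top (.5194, −.2791), side (.5191, −.2764). After the robot bias, about (.518, −.2755, −.116). Descend to just above slot 0.

Request:
{"op": "arm_command", "data": {
  "series": "0.003 0.012 0 0 0.018 0.004 0.002; 0 0 0 0.001 0.018 0 0.002; 0 0 0 0 0.018 0 0.002; 0 0 0 0 0 0 0.002"
}}

```text
time: 15.15
tool_pos: [0.5132, -0.3527, 0.1765]
ee_rot: [-1.585, 0.009, 1.46]
wrist_force: [0.6, -0.5, -1.0]
width: 0.008
```

```bash
python3 go.py .508 -.355 .155 1.454; python3 snap.py 8; python3 zoom.py pics/side8.png 335 100 395 190 6.5 pics/z18.png
```

```text
t 15.3 pos [ 0.514  -0.3536  0.1788] sd [0.0005 0.0006 0.0015] rot [-1.5883  0.011   1.4603] sd [0.0021 0.0015 0.0002] F [-0.05 -0.18 -0.56] T [ 0.04  0.02 -0.  ] w 0.0076 q [-0.69  0.24  1.24  0.    1.63 -2.15]
rotvec tool [ 0.0175  0.0064 -0.011 ]  shift in present axes [-0.0018  0.0237  0.0062]  shift in target axes [-0.0021  0.0238  0.0058]
```

View pics/z18.png

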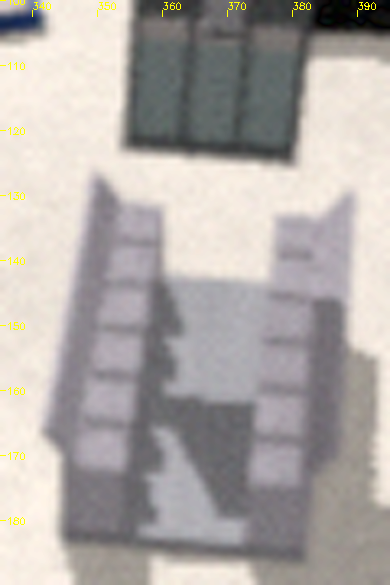

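Request:
{"op": "arm_command", "data": {
  "series": "0.018 0.006 -0.011 -0.002 0.012 0.006 0.002; 0.003 0 -0.002 0 0.012 0.002 0.002; 0 0 0 0 0 0 0.002"
}}

```text
time: 15.7
tool_pos: [0.5066, -0.3569, 0.1565]
ee_rot: [-1.571, 0.001, 1.453]
wrist_force: [0.5, -0.7, -0.9]
width: 0.0079
```

```bash
python3 go.py .508 -.355 .135 1.454; python3 snap.py 9; python3 zoom.py pics/side9.png 335 100 395 190 6.5 pics/z19.png
```

```text
t 15.85 pos [ 0.5071 -0.3572  0.1577] sd [0.0004 0.0002 0.0008] rot [-1.5726  0.0019  1.4531] sd [0.0012 0.0007 0.0001] F [-0.   -0.45 -1.16] T [0.02 0.02 0.  ] w 0.0077 q [-0.7   0.25  1.27 -0.    1.61 -2.16]
rotvec tool [ 0.0018 -0.0009 -0.0019]  shift in present axes [ 0.0023  0.0227 -0.0006]  shift in target axes [ 0.0023  0.0227 -0.0007]
```

View pics/z19.png

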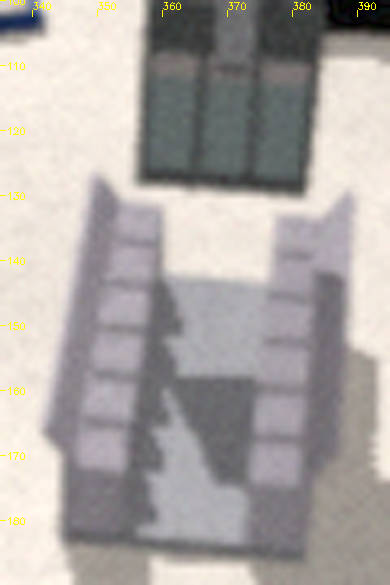

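Request:
{"op": "arm_command", "data": {
  "series": "0.004 0 -0.003 0.002 0.013 0.001 0.002; 0.003 0 -0.002 0 0.012 0.001 0.002; 0 0 0 0 0 0 0.002"
}}

```text
time: 16.25
tool_pos: [0.5064, -0.3552, 0.1331]
ee_rot: [-1.569, -0.001, 1.454]
wrist_force: [-0.2, 0.1, -1.9]
width: 0.0074
```

```bash
python3 go.py .508 -.355 .1 1.454; python3 snap.py 10; python3 zoom.py pics/side10.png 335 100 395 190 6.5 pics/z20.png
```

```text
t 16.4 pos [ 0.5069 -0.3556  0.1343] sd [0.0004 0.0003 0.0009] rot [-1.5704e+00 -1.0000e-04  1.4537e+00] sd [0.0013 0.0008 0.    ] F [-0.11 -0.47 -0.99] T [ 0.02  0.02 -0.02] w 0.0077 q [-0.7   0.26  1.31 -0.    1.57 -2.16]
rotvec tool [-0.0004 -0.0003  0.0001]  shift in present axes [ 0.0007  0.0343 -0.0011]  shift in target axes [ 0.0007  0.0343 -0.0011]
```

View pics/z20.png

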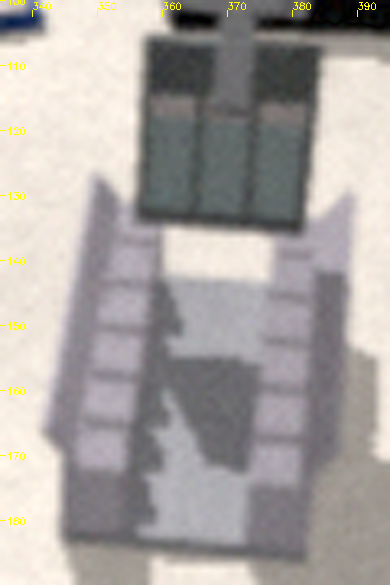

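Alignment looks right: the bottom edge is heading for the first gap, around row 137. Lower into the slot.

Request:
{"op": "arm_command", "data": {
  "series": "0.003 0 -0.002 0.001 0.012 0.001 0.002; 0.003 0 -0.002 0 0.012 0.001 0.002; 0 0 0 0 0 0 0.002"
}}

```text
time: 16.8
tool_pos: [0.5061, -0.3554, 0.1115]
ee_rot: [-1.569, -0.001, 1.454]
wrist_force: [-0.8, -0.4, 0.3]
width: 0.0079
```

```bash
python3 go.py .508 -.355 .081 1.454
```

```text
t 16.95 pos [ 0.5066 -0.3557  0.1127] sd [0.0004 0.0003 0.0009] rot [-1.5701e+00 -3.0000e-04  1.4537e+00] sd [0.0012 0.0008 0.    ] F [-0.16  0.09 -0.78] T [0.05 0.02 0.01] w 0.0079 q [-0.7   0.27  1.34 -0.    1.53 -2.16]
rotvec tool [-0.0007 -0.0003  0.0003]  shift in present axes [ 0.0009  0.0317 -0.0013]  shift in target axes [ 0.0009  0.0317 -0.0013]
```

Request:
{"op": "arm_command", "data": {
  "series": "0.003 0 -0.002 0.001 0.013 0.001 0.002; 0.003 0 -0.002 0 0.012 0.001 0.002; 0 0 0 0 0.003 0 0.002; 0 0 0 0 0 0 0.002"
}}

```text
time: 17.35
tool_pos: [0.5053, -0.355, 0.0839]
ee_rot: [-1.566, -0.003, 1.454]
wrist_force: [-0.6, 0.1, -1.1]
width: 0.0079
```

```bash
python3 go.py .508 -.355 .081 1.454
```

```text
t 17.5 pos [ 0.5055 -0.3551  0.0844] sd [0.0002 0.0002 0.0005] rot [-1.5666 -0.0026  1.4537] sd [0.0007 0.0005 0.    ] F [ 0.1   0.21 -1.03] T [ 0.   -0.    0.03] w 0.0081 q [-0.7   0.29  1.37 -0.    1.48 -2.16]
rotvec tool [-0.0042 -0.0003  0.0026]  shift in present axes [ 0.0004  0.0034 -0.0025]  shift in target axes [ 0.0004  0.0034 -0.0025]
```

Request:
{"op": "arm_command", "data": {
  "series": "-0.004 0 0.002 0 0.002 -0.002 0.002; 0 0 0 0 0.003 0 0.002; 0 0 0 0 0.003 0 0.002"
}}

```text
time: 17.8
tool_pos: [0.5094, -0.3566, 0.0803]
ee_rot: [-1.576, 0.003, 1.454]
wrist_force: [-0.7, 3.0, 12.1]
width: 0.0076
```

```bash
python3 go.py .508 -.355 .079 1.454
```

```text
t 17.95 pos [ 0.5093 -0.3566  0.0803] sd [0.0001 0.     0.    ] rot [-1.5763  0.0028  1.4538] sd [0.0001 0.     0.    ] F [-0.21  1.41  6.42] T [ 0.41  0.44 -0.  ] w 0.008 q [-0.7   0.29  1.38  0.    1.46 -2.16]
rotvec tool [ 0.0055 -0.0002 -0.0028]  shift in present axes [0.0014 0.0013 0.0015]  shift in target axes [0.0014 0.0013 0.0015]
```

Floor contact: Fz +6.4 N at z = .0803, as predicted. Release and rise.

Request:
{"op": "arm_command", "data": {
  "series": "0 0 0 0 0 0 0.012; 0 0 0 0 0 0 0.02; 0 0 0 0 0 0 0.03; 0 0 0 0 0 0 0.03; 0 0 0 0 -0.02 0 0.03; 0 0 0 0 -0.03 0 0.03; 0 0 0 0 -0.04 0 0.03; 0 0 0 0 -0.04 0 0.03"
}}

```text
time: 18.75
tool_pos: [0.5051, -0.3534, 0.203]
ee_rot: [-1.56, -0.008, 1.454]
wrist_force: [0.9, -0.4, -0.4]
width: 0.0302
```

```bash
python3 snap.py 11; python3 zoom.py pics/side11.png 320 60 420 230 3.5 pics/z21.png; python3 go.py .468 .247 .22 1.735
```

```text
t 19.0 pos [ 0.5066 -0.3546  0.2056] sd [0.0009 0.0008 0.0031] rot [-1.5663 -0.0036  1.4537] sd [0.0042 0.0029 0.    ] F [ 0.01 -0.18 -0.57] T [ 0.02 -0.    0.02] w 0.0301 q [-0.7   0.25  1.19  0.    1.71 -2.16]
rotvec tool [-0.004  -0.2813  0.0042]  shift in present axes [ 0.593  -0.0118  0.1087]  shift in target axes [ 0.5998 -0.0144 -0.0603]
```

View pics/z21.png

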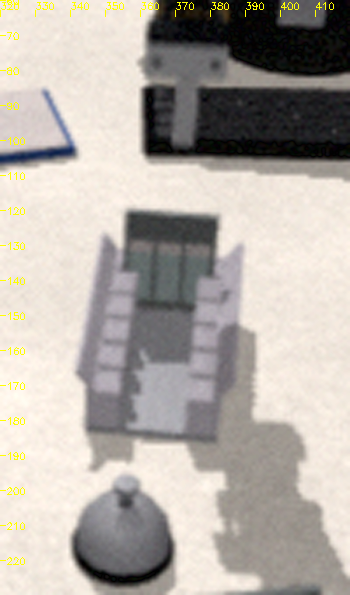

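Plate is standing in slot 0 (side view, rows 120–147). Back for plate 2.

Request:
{"op": "arm_command", "data": {
  "series": "0 -0.05 0 0.03 -0.01 0.005 0.03; 0 -0.05 0 0.045 -0.005 0.005 0.03; 0 -0.05 0 0.045 -0.005 0 0.03; 0 -0.05 0 0.045 -0.005 0 0.03; 0 -0.05 0 0.045 -0.005 0 0.03; 0 -0.03 0 0.045 0 0 0.03; 0 0 0 0.045 0 0 0.03; 0 0 0 0.045 0 0 0.03; 0 0 0 0.045 0 0 0.03; 0 0 0 0.045 0 0 0.03; 0 0 0 0.02 0 0 0.03; 0 0 0 0 0 0 0.03"
}}

```text
time: 20.2
tool_pos: [0.4423, 0.1164, 0.2093]
ee_rot: [-1.514, -0.036, 1.74]
wrist_force: [0.4, -1.0, -0.8]
width: 0.0299
```

```bash
python3 go.py .4667 .2461 .19 1.735
```

```text
t 20.35 pos [0.4427 0.1148 0.2094] sd [0.0005 0.0011 0.0003] rot [-1.5141 -0.0349  1.7375] sd [0.0007 0.0006 0.0018] F [-0.03 -0.56 -0.26] T [ 0.04 -0.01 -0.01] w 0.03 q [ 0.1  -0.08  1.53  0.03  1.75 -1.63]
rotvec tool [-0.0567  0.0035  0.0348]  shift in present axes [ 0.1247  0.0212 -0.0467]  shift in target axes [ 0.1256  0.0194 -0.0451]
```

Request:
{"op": "arm_command", "data": {
  "series": "-0.05 0 0.035 0.03 0 -0.012 0.03; -0.005 0 0 0.04 0.002 -0.012 0.03; 0 0 0 0.04 0.002 -0.012 0.03; 0 0 0 0.02 0 -0.01 0.03; 0 0 0 0 0 0 0.03"
}}

```text
time: 20.85
tool_pos: [0.473, 0.2436, 0.2027]
ee_rot: [-1.569, 0.006, 1.718]
wrist_force: [-0.6, -0.6, -0.6]
width: 0.0299
```

```bash
python3 go.py .4667 .2461 .16 1.735
```

```text
t 21.0 pos [0.4726 0.2423 0.2029] sd [0.0002 0.0008 0.0003] rot [-1.5692  0.007   1.7164] sd [0.0003 0.0004 0.001 ] F [ 0.27 -0.29 -0.01] T [ 0.05  0.   -0.03] w 0.0301 q [ 0.37  0.05  1.42 -0.01  1.68 -1.35]
rotvec tool [-0.0017 -0.0186 -0.007 ]  shift in present axes [0.0049 0.0429 0.0052]  shift in target axes [0.0047 0.0429 0.0052]
```

Request:
{"op": "arm_command", "data": {
  "series": "0.003 -0.019 -0.007 0.004 0.015 0.006 0.03; 0.004 0 0 0.001 0.015 0.001 0.03; 0.004 0 0 0 0.015 0.001 0.03; 0 0 0 0 0 0 0.03"
}}

```text
time: 21.4
tool_pos: [0.4646, 0.2394, 0.1569]
ee_rot: [-1.56, 0.002, 1.726]
wrist_force: [0.1, -0.6, -0.1]
width: 0.0303
```

```bash
python3 go.py .4667 .2461 .13 1.735;  python3 snap.py 12; python3 zoom.py pics/side12.png 350 205 450 315 6 pics/z22.png
```

```text
t 21.55 pos [0.4655 0.24   0.1586] sd [0.0006 0.0005 0.0012] rot [-1.5626e+00  8.0000e-04  1.7263e+00] sd [0.0021 0.0005 0.0004] F [-0.13 -0.48  0.35] T [ 0.02  0.02 -0.  ] w 0.03 q [ 0.37  0.05  1.5   0.    1.6  -1.36]
rotvec tool [-0.0082 -0.0087 -0.0008]  shift in present axes [ 0.0059  0.0286 -0.0024]  shift in target axes [ 0.0058  0.0286 -0.0022]
```

View pics/z22.png

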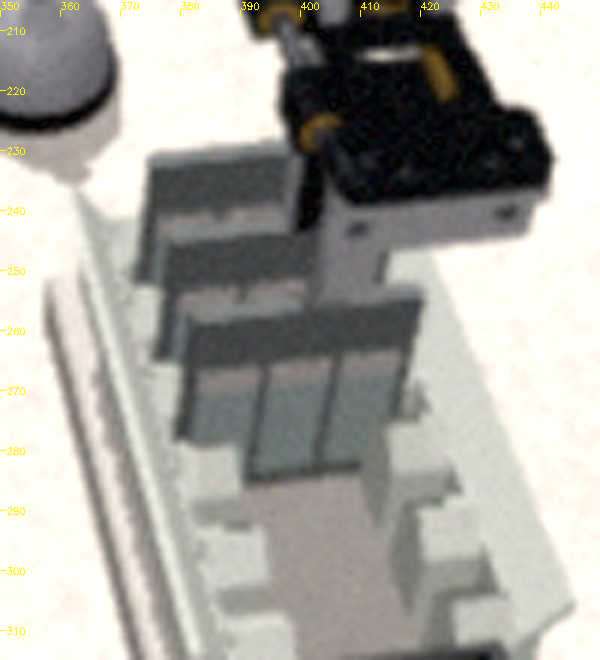

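Request:
{"op": "arm_command", "data": {
  "series": "-0.008 -0.009 0 0.006 0 -0.002 0.03; 0.003 0 0 0.001 0.014 0.001 0.03; 0.003 0 0 0 0.014 0.001 0.03; 0 0 0 0 0 0 0.03"
}}

```text
time: 22.05
tool_pos: [0.4663, 0.2495, 0.1322]
ee_rot: [-1.572, -0.001, 1.738]
wrist_force: [0.3, -0.1, -0.5]
width: 0.0299
```

```bash
python3 go.py .4667 .2461 .102 1.735
```

```text
t 22.2 pos [0.467  0.2497 0.1335] sd [0.0005 0.0001 0.001 ] rot [-1.5741e+00 -1.5000e-03  1.7379e+00] sd [0.0015 0.0003 0.0001] F [-0.37  0.07  0.01] T [0.06 0.01 0.02] w 0.03 q [ 0.38  0.06  1.54  0.    1.54 -1.35]
rotvec tool [0.0033 0.0029 0.0015]  shift in present axes [-0.0035  0.0315  0.001 ]  shift in target axes [-0.0035  0.0315  0.0009]
```

Request:
{"op": "arm_command", "data": {
  "series": "0.004 0.002 0.001 -0.003 0.012 0.002 0.03; 0.004 0 0 0 0.013 0.002 0.03; 0.003 0 0 0 0.009 0.001 0.025; 0 0 0 0 0 0 0.018; 0 0 0 0 0 0 0.014; 0 0 0 0 0 0 0.012"
}}

```text
time: 22.8
tool_pos: [0.463, 0.2455, 0.0977]
ee_rot: [-1.564, -0.001, 1.735]
wrist_force: [-0.0, -0.3, 0.3]
width: 0.0125
```

```bash
python3 go.py .4667 .2461 .102 1.735
```

```text
t 22.95 pos [0.4632 0.2455 0.098 ] sd [0.0001 0.     0.0002] rot [-1.5647e+00 -8.0000e-04  1.7350e+00] sd [0.0004 0.0001 0.    ] F [ 0.15  0.05 -0.27] T [ 0.03  0.02 -0.01] w 0.0122 q [ 0.38  0.08  1.59  0.    1.47 -1.36]
rotvec tool [-0.0061  0.      0.0008]  shift in present axes [-0.     -0.004  -0.0036]  shift in target axes [-0.     -0.004  -0.0036]
```

Request:
{"op": "arm_command", "data": {
  "series": "-0.006 0 0 0 -0.003 -0.003 0.012; 0 0 0 0 0 0 0.005; 0 0 0 0 0 0 0.002; 0 0 0 0 0 0 0.002; 0 0 0 0 0 0 0.002"
}}

```text
time: 23.45
tool_pos: [0.4672, 0.246, 0.1024]
ee_rot: [-1.574, -0.0, 1.735]
wrist_force: [0.1, 0.0, -1.0]
width: 0.008
```

```bash
python3 go.py .4667 .2461 .102 1.735
```

```text
t 23.6 pos [0.4672 0.246  0.1024] sd [0. 0. 0.] rot [-1.5735e+00 -5.0000e-04  1.7351e+00] sd [0.0001 0.     0.    ] F [ 0.57 -0.42 -1.1 ] T [ 0.01 -0.    0.02] w 0.008 q [ 0.38  0.08  1.58 -0.    1.47 -1.36]
rotvec tool [0.0027 0.0001 0.0005]  shift in present axes [0.0002 0.0004 0.0005]  shift in target axes [0.0002 0.0004 0.0005]
```

Request:
{"op": "arm_command", "data": {
  "series": "-0.002 0 0 0 -0.015 0 0.002; -0.002 0 0 0 -0.015 0 0.002; -0.002 0 0 0 -0.02 0 0.002; -0.003 0 0 0 -0.025 -0.001 0.002; -0.003 0 0 0 -0.03 -0.001 0.002; -0.003 0 0 0 -0.03 -0.001 0.002; -0.003 0 0 0 -0.025 -0.001 0.002; 0 0 0 0 0 0 0.002"
}}

```text
time: 24.4
tool_pos: [0.4691, 0.2469, 0.2782]
ee_rot: [-1.6, -0.003, 1.736]
wrist_force: [0.1, -0.0, -0.8]
width: 0.0074
```

```bash
python3 snap.py 13; python3 zoom.py pics/top13.png 300 200 500 310 4 pics/z23.png; python3 zoom.py pics/side13.png 320 100 420 235 4.2 pics/z24.png; python3 go.py .513 -.316 .26 1.454
```

```text
t 24.65 pos [0.4671 0.246  0.2713] sd [0.0004 0.0002 0.0014] rot [-1.5887e+00 -9.0000e-04  1.7355e+00] sd [0.0026 0.0006 0.0001] F [-0.13  0.02 -1.14] T [ 0.07  0.02 -0.02] w 0.0077 q [ 0.38  0.02  1.31 -0.    1.79 -1.36]
rotvec tool [0.0176 0.2815 0.0034]  shift in present axes [-0.562   0.01    0.0471]  shift in target axes [-0.5529  0.0113 -0.1111]
```

View pics/z23.png

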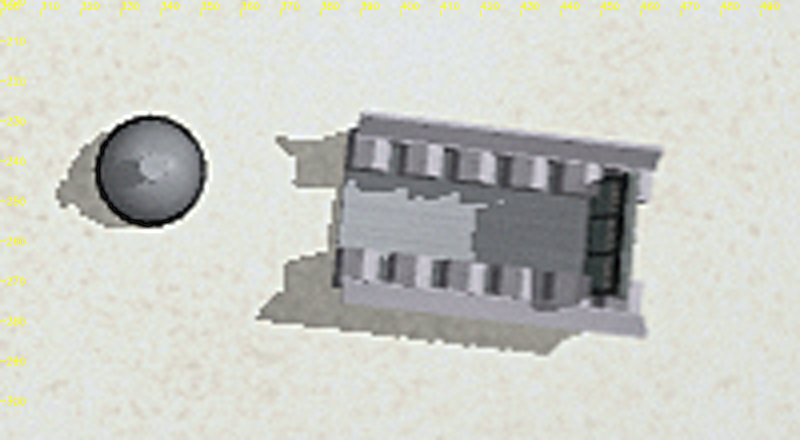

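View pics/z24.png

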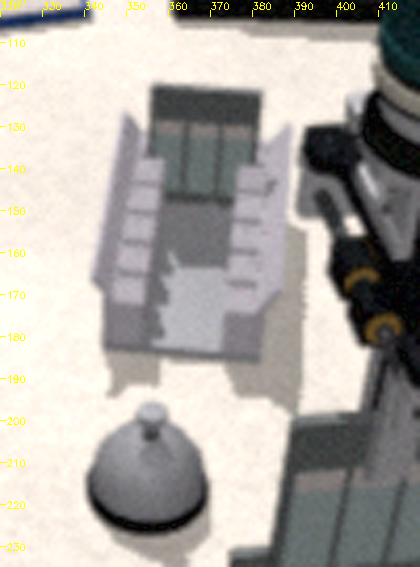

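Caddy and bell unmoved. Carry to slot 1.

Request:
{"op": "arm_command", "data": {
  "series": "0.01 0.045 0.003 -0.04 0 0 0.002; 0 0.045 0 -0.045 -0.002 0 0.002; 0 0.045 0 -0.045 -0.002 -0.01 0.002; 0 0.045 0 -0.045 -0.002 -0.01 0.002; 0 0.045 0 -0.045 0 -0.012 0.002; 0 0.045 0 -0.045 0 -0.015 0.002; 0 0 0 -0.045 0 -0.015 0.002; 0 0 0 -0.045 0 -0.015 0.002; 0 0 0 -0.03 0 -0.01 0.002; 0 0 0 0 0 0 0.002"
}}

```text
time: 25.65
tool_pos: [0.5482, -0.1545, 0.2519]
ee_rot: [-1.538, 0.0, 1.46]
wrist_force: [0.1, 1.5, -0.8]
width: 0.0076
```

```bash
python3 go.py .513 -.316 .24 1.454
```

```text
t 25.8 pos [ 0.548  -0.1521  0.2524] sd [0.0002 0.0017 0.0007] rot [-1.5378e+00 -7.0000e-04  1.4632e+00] sd [0.001  0.0007 0.0021] F [ 0.29  0.59 -0.89] T [ 0.02 -0.01 -0.01] w 0.0079 q [-0.36  0.15  1.21 -0.01  1.81 -1.83]
rotvec tool [-0.033   0.0092  0.0006]  shift in present axes [-0.1668  0.0128  0.0168]  shift in target axes [-0.1669  0.0124  0.0157]
```

Request:
{"op": "arm_command", "data": {
  "series": "-0.03 0.009 0 -0.035 0 0.005 0.002; 0.005 0 0 -0.04 0.005 0.006 0.002; 0.005 0 0 -0.04 0.008 0.006 0.002; 0.005 0 0 -0.035 0.008 0.004 0.002; 0 0 0 -0.014 0 0 0.002; 0 0 0 0 0 0 0.002"
}}

```text
time: 26.4
tool_pos: [0.5111, -0.3027, 0.2324]
ee_rot: [-1.557, -0.005, 1.476]
wrist_force: [0.2, 1.4, -0.4]
width: 0.0081
```

```bash
python3 go.py .513 -.316 .18 1.454
```

```text
t 26.55 pos [ 0.5114 -0.3016  0.2326] sd [0.0003 0.0007 0.0002] rot [-1.557  -0.0057  1.4775] sd [0.0004 0.0003 0.001 ] F [ 0.03  0.47 -0.74] T [ 0.05 -0.02  0.  ] w 0.0075 q [-0.63  0.19  1.2  -0.    1.76 -2.11]
rotvec tool [-0.0138  0.0235  0.0055]  shift in present axes [-0.0145  0.0525 -0.0036]  shift in target axes [-0.0141  0.0526 -0.0032]
```

Request:
{"op": "arm_command", "data": {
  "series": "-0.013 0.024 0.005 -0.014 0.01 -0.004 0.002; 0.003 0 -0.002 0 0.015 0.001 0.002; 0.003 0 -0.002 0 0.015 0.001 0.002; 0.003 0 -0.002 0 0.012 0.001 0.002; 0 0 0 0 0 0 0.002"
}}

```text
time: 27.05
tool_pos: [0.5139, -0.3073, 0.1797]
ee_rot: [-1.564, -0.008, 1.465]
wrist_force: [-0.5, -0.4, -0.2]
width: 0.0077
```

```bash
python3 go.py .513 -.316 .15 1.454
```

```text
t 27.2 pos [ 0.5145 -0.3079  0.1813] sd [0.0004 0.0005 0.0012] rot [-1.5659 -0.007   1.4644] sd [0.0017 0.0011 0.0003] F [-0.07 -0.   -0.51] T [ 0.03 -0.01  0.02] w 0.0078 q [-0.64  0.21  1.28  0.    1.66 -2.1 ]
rotvec tool [-0.0049  0.0105  0.007 ]  shift in present axes [-0.0084  0.0312  0.0005]  shift in target axes [-0.0082  0.0313  0.0005]
```

Request:
{"op": "arm_command", "data": {
  "series": "-0.005 0.011 0.007 -0.008 0 0 0.002; 0.003 0 -0.002 -0.001 0.014 0.001 0.002; 0.003 0 -0.002 0 0.014 0.001 0.002; 0 0 0 0 0 0 0.002"
}}

```text
time: 27.6
tool_pos: [0.5127, -0.3194, 0.1549]
ee_rot: [-1.571, 0.0, 1.452]
wrist_force: [-0.4, -0.1, -1.7]
width: 0.0076
```

```bash
python3 go.py .513 -.316 .13 1.454; python3 snap.py 14; python3 zoom.py pics/side14.png 335 90 395 190 6 pics/z25.png
```

```text
t 27.75 pos [ 0.5133 -0.3196  0.1563] sd [0.0005 0.0002 0.001 ] rot [-1.5729e+00  1.4000e-03  1.4517e+00] sd [0.0014 0.0008 0.0001] F [-0.06  0.36 -1.14] T [0.02 0.01 0.03] w 0.0078 q [-0.65  0.22  1.31 -0.    1.6  -2.1 ]
rotvec tool [ 0.0021 -0.0023 -0.0014]  shift in present axes [0.0036 0.0263 0.0008]  shift in target axes [0.0036 0.0263 0.0007]
```

View pics/z25.png

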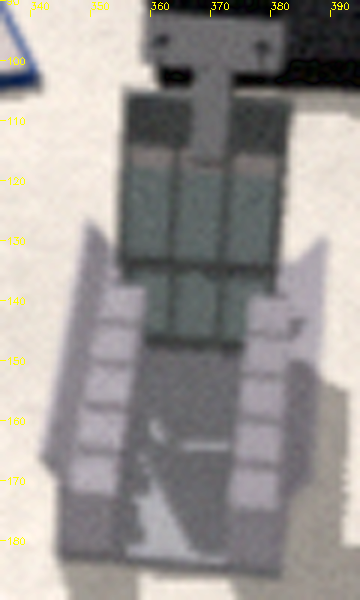

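Request:
{"op": "arm_command", "data": {
  "series": "0.002 -0.002 -0.001 0.004 0.006 0.001 0.002; 0.003 0 -0.002 0 0.012 0.001 0.002; 0.003 0 -0.002 0 0.012 0.001 0.002; 0 0 0 0 0 0 0.002"
}}

```text
time: 28.25
tool_pos: [0.5121, -0.3152, 0.1269]
ee_rot: [-1.569, -0.001, 1.455]
wrist_force: [0.2, -0.4, -1.3]
width: 0.0081
```

```bash
python3 go.py .513 -.316 .081 1.454
```

```text
t 28.4 pos [ 0.5127 -0.3157  0.1283] sd [0.0004 0.0003 0.001 ] rot [-1.5710e+00 -2.0000e-04  1.4549e+00] sd [0.0014 0.0009 0.    ] F [ 0.32 -0.25 -0.83] T [ 0.02 -0.02 -0.  ] w 0.0078 q [-0.65  0.23  1.36  0.    1.55 -2.1 ]
rotvec tool [0.0002 0.0009 0.0002]  shift in present axes [-0.0003  0.0473 -0.0003]  shift in target axes [-0.0003  0.0473 -0.0003]
```

Aligned; lower to just above the floor.

Request:
{"op": "arm_command", "data": {
  "series": "0.003 0 -0.002 0 0.012 0.001 0.002; 0.003 0 -0.002 0 0.012 0.001 0.002; 0.003 0 -0.002 0 0.012 0.001 0.002; 0 0 0 0 0.003 0 0.002; 0 0 0 0 0 0 0.002"
}}

```text
time: 28.9
tool_pos: [0.5101, -0.3161, 0.0875]
ee_rot: [-1.564, -0.005, 1.454]
wrist_force: [-0.4, 0.1, -1.7]
width: 0.008
```

```bash
python3 go.py .513 -.316 .081 1.454
```

```text
t 29.05 pos [ 0.5103 -0.3162  0.0881] sd [0.0003 0.0002 0.0005] rot [-1.5644 -0.0048  1.4546] sd [0.0008 0.0005 0.0001] F [-0.12  0.39 -1.29] T [0.02 0.   0.02] w 0.0081 q [-0.65  0.25  1.41  0.    1.48 -2.1 ]
rotvec tool [-0.0064  0.0006  0.0048]  shift in present axes [ 0.0005  0.007  -0.0027]  shift in target axes [ 0.0005  0.0071 -0.0026]
```

Request:
{"op": "arm_command", "data": {
  "series": "-0.006 0 0.004 0 0.003 -0.003 0.002; 0 0 0 0 0.004 0 0.002; 0 0 0 0 0.003 0 0.002; 0 0 0 0 0.003 0 0.002"
}}

```text
time: 29.45
tool_pos: [0.5155, -0.3177, 0.0803]
ee_rot: [-1.577, 0.003, 1.455]
wrist_force: [-5.8, 3.6, 18.9]
width: 0.008
```

```bash
python3 go.py .513 -.316 .08 1.454
```

```text
t 29.6 pos [ 0.5154 -0.3177  0.0803] sd [0. 0. 0.] rot [-1.5771  0.0032  1.4549] sd [0.0001 0.     0.    ] F [-3.51  2.56 12.  ] T [ 0.7   0.98 -0.02] w 0.0078 q [-0.65  0.26  1.42  0.    1.45 -2.1 ]
rotvec tool [ 0.0063  0.0009 -0.0032]  shift in present axes [0.0014 0.0003 0.0026]  shift in target axes [0.0014 0.0003 0.0026]
```

Seated: Fz +12 N at z = .0803. Release and rise.

Request:
{"op": "arm_command", "data": {
  "series": "0 0 0 0 -0.001 0 0.012; 0 0 0 0 0 0 0.02; 0 0 0 0 0 0 0.03; 0 0 0 0 0 0 0.03; -0.002 0 0 0 -0.02 0 0.03; -0.003 0 0 0 -0.03 0 0.03; -0.003 0 0 0 -0.035 0 0.03; -0.003 0 0 0 -0.03 0 0.03; 0 0 0 0 0 0 0.03"
}}

```text
time: 30.5
tool_pos: [0.5133, -0.3165, 0.1964]
ee_rot: [-1.584, 0.0, 1.455]
wrist_force: [0.2, -0.1, 0.3]
width: 0.03
```

```bash
python3 snap.py 15; python3 zoom.py pics/side15.png 320 60 420 230 3.5 pics/z26.png; python3 go.py .4733 .2066 .22 1.735
```

```text
t 30.75 pos [ 0.5111 -0.3147  0.1897] sd [0.0004 0.0003 0.0011] rot [-1.5738 -0.0055  1.455 ] sd [0.0018 0.001  0.    ] F [ 0.06  0.73 -0.33] T [ 0.   -0.    0.01] w 0.03 q [-0.65  0.2   1.27  0.01  1.67 -2.1 ]
rotvec tool [ 0.0038 -0.2801  0.0051]  shift in present axes [ 0.5136 -0.0278  0.0977]  shift in target axes [ 0.5205 -0.0303 -0.048 ]
```

View pics/z26.png

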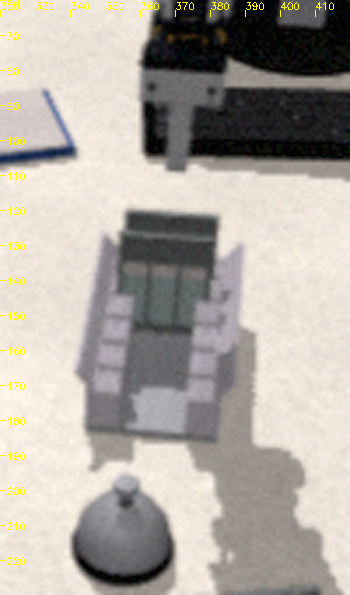

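Two plates seated (top edges at rows 120 and 127). Back for plate 1.

Request:
{"op": "arm_command", "data": {
  "series": "0 -0.05 0 0.03 -0.015 0.005 0.03; 0 -0.05 0 0.045 -0.008 0.005 0.03; 0 -0.05 0 0.045 -0.005 0 0.03; 0 -0.05 0 0.045 -0.005 0 0.03; 0 -0.05 0 0.045 -0.005 0 0.03; 0 -0.03 0 0.045 0 -0.005 0.03; 0 0 0 0.045 0 -0.008 0.03; 0 0 0 0.045 0 -0.008 0.03; 0 0 0 0.045 0 -0.008 0.03; 0 0 0 0.045 0 -0.008 0.03; 0 0 0 0.02 0 0 0.03; 0 0 0 0 0 0 0.03"
}}

```text
time: 31.95
tool_pos: [0.4883, 0.1611, 0.2085]
ee_rot: [-1.537, -0.023, 1.742]
wrist_force: [0.5, -0.5, -0.3]
width: 0.0298
```

```bash
python3 go.py .4733 .2067 .19 1.735
```

```text
t 32.1 pos [0.4887 0.1594 0.2086] sd [0.0004 0.0012 0.0003] rot [-1.5369 -0.0218  1.7394] sd [0.0006 0.0005 0.0019] F [ 0.5  -0.23 -0.35] T [ 0.06 -0.04  0.  ] w 0.0299 q [ 0.19  0.03  1.42  0.02  1.72 -1.55]
rotvec tool [-0.034   0.0048  0.0218]  shift in present axes [0.0488 0.0199 0.0066]  shift in target axes [0.0492 0.0186 0.0075]
```

Request:
{"op": "arm_command", "data": {
  "series": "-0.034 0.005 0.022 0.02 0 0.003 0.03; 0 0 0 0.02 0.01 0.003 0.03; 0 0 0 0.01 0.01 0.001 0.03; 0.003 0 0 0 0.012 0.001 0.03; 0 0 0 0 0 0 0.03"
}}

```text
time: 32.6
tool_pos: [0.4753, 0.199, 0.1744]
ee_rot: [-1.568, 0.005, 1.72]
wrist_force: [-1.0, -0.3, 0.1]
width: 0.0301
```

```bash
python3 go.py .4733 .2067 .16 1.735
```

```text
t 32.75 pos [0.476  0.1993 0.1758] sd [0.0005 0.0002 0.001 ] rot [-1.5707  0.0048  1.7195] sd [0.0017 0.0004 0.0001] F [-0.42 -0.38  0.01] T [ 0.04 -0.01  0.  ] w 0.03 q [ 0.29  0.02  1.5  -0.    1.62 -1.43]
rotvec tool [-0.0001 -0.0155 -0.0048]  shift in present axes [0.0078 0.0158 0.0016]  shift in target axes [0.0078 0.0158 0.0015]
```

Request:
{"op": "arm_command", "data": {
  "series": "0.002 -0.016 -0.005 0.007 0.006 0.001 0.03; 0.003 0 0 0.001 0.008 0.001 0.03; 0 0 0 0 0 0 0.03"
}}

```text
time: 33.05
tool_pos: [0.4745, 0.2069, 0.1633]
ee_rot: [-1.57, -0.001, 1.735]
wrist_force: [-0.1, 1.0, -0.2]
width: 0.0298
```

```bash
python3 go.py .4733 .2067 .13 1.735; python3 snap.py 16; python3 zoom.py pics/side16.png 350 195 450 305 6 pics/z27.png
```

```text
t 33.2 pos [0.4749 0.207  0.164 ] sd [0.0002 0.0001 0.0005] rot [-1.5713e+00 -1.5000e-03  1.7349e+00] sd [0.0009 0.0001 0.    ] F [-0.18  0.33 -0.07] T [0.03 0.01 0.  ] w 0.0299 q [ 0.3   0.03  1.51  0.    1.6  -1.43]
rotvec tool [ 0.0005 -0.0001  0.0015]  shift in present axes [-0.0001  0.034   0.0017]  shift in target axes [-0.0001  0.034   0.0016]
```

View pics/z27.png

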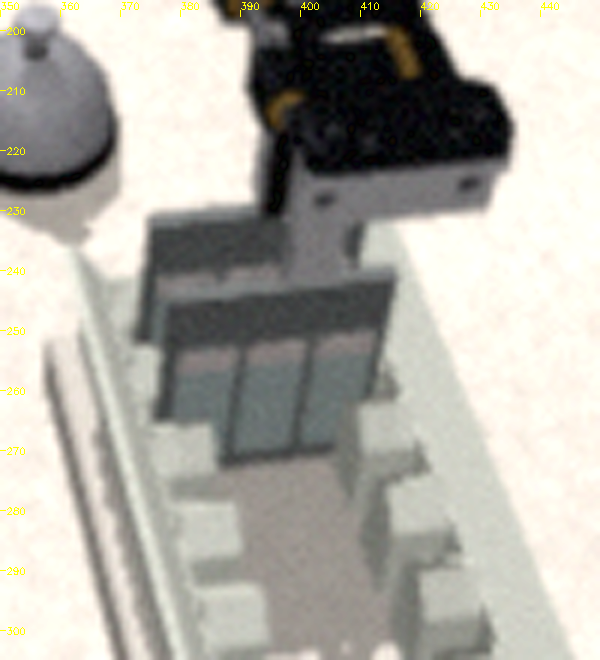

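Aligned. Descend and close.

Request:
{"op": "arm_command", "data": {
  "series": "0.003 0 0 0 0.014 0.002 0.03; 0.003 0 0 0 0.014 0.001 0.03; 0 0 0 0 0 0 0.03"
}}

```text
time: 33.6
tool_pos: [0.4722, 0.2067, 0.1349]
ee_rot: [-1.567, -0.002, 1.735]
wrist_force: [-0.1, -1.1, -0.2]
width: 0.03
```

```bash
python3 go.py .4733 .2067 .102 1.735
```

```text
t 33.75 pos [0.4729 0.2069 0.1363] sd [0.0005 0.0002 0.001 ] rot [-1.5692 -0.002   1.7349] sd [0.0016 0.0002 0.    ] F [ 0.35 -0.25  0.19] T [ 0.07  0.01 -0.01] w 0.0298 q [ 0.3   0.04  1.56  0.    1.54 -1.43]
rotvec tool [-0.0016 -0.0001  0.002 ]  shift in present axes [-0.0003  0.0343 -0.0004]  shift in target axes [-0.0003  0.0343 -0.0003]
```

Request:
{"op": "arm_command", "data": {
  "series": "0.002 0 0.001 0 0.013 0.001 0.03; 0.003 0 0 0 0.013 0.001 0.03; 0.002 0 0 0 0.005 0 0.025; 0 0 0 0 0 0 0.018; 0 0 0 0 0 0 0.013; 0 0 0 0 0 0 0.012"
}}

```text
time: 34.35
tool_pos: [0.4718, 0.2069, 0.1041]
ee_rot: [-1.565, -0.001, 1.735]
wrist_force: [0.4, -0.3, 0.8]
width: 0.0124
```

```bash
python3 go.py .4733 .2067 .102 1.735
```

```text
t 34.5 pos [0.4719 0.207  0.1043] sd [0.0001 0.     0.0001] rot [-1.5649e+00 -1.4000e-03  1.7349e+00] sd [0.0003 0.     0.    ] F [ 0.4  -0.11  0.19] T [ 0.03 -0.01  0.  ] w 0.0123 q [ 0.3   0.06  1.61  0.    1.48 -1.43]
rotvec tool [-0.0059 -0.0001  0.0014]  shift in present axes [-0.0005  0.0023 -0.0014]  shift in target axes [-0.0005  0.0023 -0.0013]
```

Request:
{"op": "arm_command", "data": {
  "series": "-0.006 0 0.001 0 0.002 -0.001 0.012; 0 0 0 0 0 0 0.006; 0 0 0 0 0 0 0.002; 0 0 0 0 0 0 0.002; 0 0 0 0 0 0 0.002"
}}

```text
time: 35.0
tool_pos: [0.4734, 0.2066, 0.1028]
ee_rot: [-1.573, 0.001, 1.735]
wrist_force: [0.4, -1.1, -0.6]
width: 0.0082
```

```bash
python3 go.py .4733 .2067 .102 1.735
```

```text
t 35.15 pos [0.4734 0.2066 0.1028] sd [0. 0. 0.] rot [-1.5728e+00  1.0000e-03  1.7349e+00] sd [0. 0. 0.] F [ 0.65 -0.41 -0.31] T [-0.06 -0.01  0.01] w 0.0081 q [ 0.3   0.06  1.61 -0.    1.47 -1.43]
rotvec tool [ 0.002  -0.0001 -0.001 ]  shift in present axes [0.0001 0.0008 0.0001]  shift in target axes [0.0001 0.0008 0.0001]
```

Gripped at 8.1 mm. Lift.

Request:
{"op": "arm_command", "data": {
  "series": "-0.002 0 0 0 -0.015 0 0.002; -0.002 0 0 0 -0.015 0 0.002; -0.002 0 0 0 -0.02 0 0.002; -0.003 0 0 0 -0.025 0 0.002; -0.003 0 0 0 -0.03 0 0.002; -0.003 0 0 0 -0.03 0 0.002; -0.002 0 0 0 -0.025 0 0.002; 0 0 0 0 0 0 0.002"
}}

```text
time: 35.95
tool_pos: [0.4714, 0.2074, 0.2784]
ee_rot: [-1.598, -0.002, 1.736]
wrist_force: [-0.6, 0.3, 0.4]
width: 0.0081
```

```bash
python3 snap.py 17; python3 zoom.py pics/top17.png 300 200 500 310 4 pics/z28.png; python3 go.py .518 -.277 .26 1.454
python3 - <<'E'
import cv2,numpy as np
a=cv2.imread("pics/top13.png").astype(int);b=cv2.imread("pics/top17.png").astype(int)
d=np.abs(a-b).max(2)
for n,(x0,y0,x1,y1) in dict(bell=(318,222,358,264),caddyleft=(375,222,420,290),cadR=(445,222,475,295)).items(): print(n,(d[y0:y1,x0:x1]>40).sum())
E
```

```text
t 36.2 pos [0.4694 0.2067 0.2716] sd [0.0004 0.0002 0.0014] rot [-1.5870e+00 -6.0000e-04  1.7354e+00] sd [0.0026 0.0004 0.    ] F [-0.12 -0.01 -1.22] T [ 0.04  0.01 -0.  ] w 0.0078 q [ 0.31 -0.01  1.34 -0.    1.79 -1.43]
rotvec tool [0.016  0.2814 0.0028]  shift in present axes [-0.4851  0.0108  0.0315]  shift in target axes [-0.4747  0.0116 -0.1046]
bell 0
caddyleft 37
cadR 0
```

View pics/z28.png

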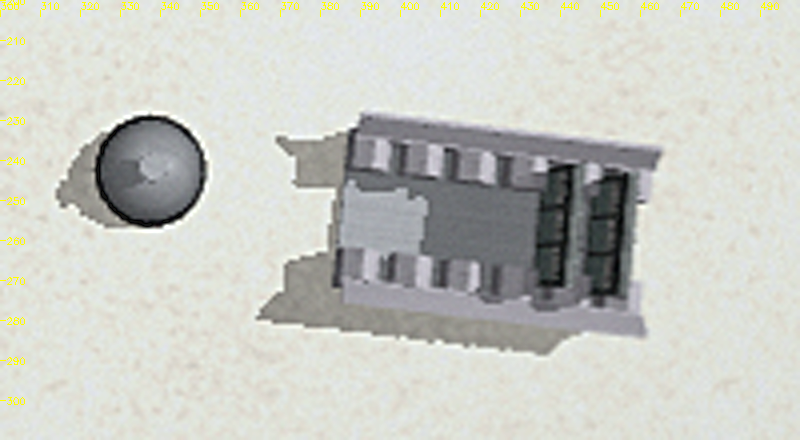

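Caddy and bell unmoved, both plates in. Slot 2 target is (.518, −.277).

Request:
{"op": "arm_command", "data": {
  "series": "0.01 0.045 0.003 -0.04 0 0 0.002; 0 0.045 0 -0.045 -0.002 0 0.002; 0 0.045 0 -0.045 -0.002 -0.01 0.002; 0 0.045 0 -0.045 -0.002 -0.01 0.002; 0 0.045 0 -0.045 0 -0.012 0.002; 0 0.045 0 -0.045 0 -0.012 0.002; 0 0 0 -0.04 0 -0.012 0.002; 0 0 0 -0.03 0 -0.01 0.002; 0 0 0 0 0 0 0.002"
}}

```text
time: 37.1
tool_pos: [0.5358, -0.1398, 0.2548]
ee_rot: [-1.54, -0.0, 1.46]
wrist_force: [-0.0, 0.8, -1.7]
width: 0.0077
```

```bash
python3 go.py .518 -.277 .23 1.454
```

```text
t 37.25 pos [ 0.5356 -0.1374  0.2553] sd [0.0001 0.0016 0.0007] rot [-1.5400e+00 -1.3000e-03  1.4628e+00] sd [0.001  0.0007 0.002 ] F [-0.35  0.29 -0.99] T [ 0.04 -0.03  0.01] w 0.0079 q [-0.35  0.11  1.24 -0.01  1.81 -1.81]
rotvec tool [-0.0308  0.0088  0.0012]  shift in present axes [-0.1407  0.0252  0.0017]  shift in target axes [-0.1407  0.0253  0.0012]
```

Request:
{"op": "arm_command", "data": {
  "series": "-0.03 0.009 0.001 -0.03 0 0 0.002; 0.003 0.003 0 -0.04 0.006 0 0.002; 0.003 0.003 0 -0.04 0.008 0 0.002; 0.003 0.003 0 -0.025 0.008 0 0.002; 0 0 0 -0.008 0 0 0.002; 0 0 0 0 0 0 0.002"
}}

```text
time: 37.85
tool_pos: [0.5213, -0.2697, 0.2339]
ee_rot: [-1.564, -0.005, 1.465]
wrist_force: [0.4, -0.3, -1.0]
width: 0.0077
```

```bash
python3 go.py .518 -.277 .19 1.454
```

```text
t 38.0 pos [ 0.5216 -0.269   0.2341] sd [0.0002 0.0004 0.0002] rot [-1.5648 -0.005   1.4659] sd [0.0004 0.0002 0.0007] F [ 0.15  0.03 -1.12] T [0.03 0.03 0.02] w 0.0078 q [-0.57  0.17  1.22  0.    1.76 -2.04]
rotvec tool [-0.006   0.0119  0.0049]  shift in present axes [-0.0085  0.0441  0.0025]  shift in target axes [-0.0083  0.0441  0.0026]
```

Request:
{"op": "arm_command", "data": {
  "series": "-0.006 0.012 0.005 -0.008 0.01 0.003 0.002; 0.003 0 -0.002 -0.001 0.015 0.001 0.002; 0.003 0 -0.002 0 0.015 0.001 0.002; 0.003 0 -0.002 0 0.012 0.001 0.002; 0 0 0 0 0 0 0.002"
}}

```text
time: 38.5
tool_pos: [0.5147, -0.2736, 0.1782]
ee_rot: [-1.562, -0.006, 1.459]
wrist_force: [-0.8, 0.2, -0.9]
width: 0.0077
```

```bash
python3 go.py .518 -.277 .155 1.454
```

```text
t 38.65 pos [ 0.5154 -0.274   0.1799] sd [0.0005 0.0004 0.0013] rot [-1.5647 -0.0053  1.4587] sd [0.0019 0.001  0.    ] F [-0.2  -0.32 -0.96] T [0.01 0.02 0.  ] w 0.0078 q [-0.59  0.17  1.32  0.    1.65 -2.05]
rotvec tool [-0.0061  0.0047  0.0053]  shift in present axes [-0.0028  0.0249 -0.003 ]  shift in target axes [-0.0027  0.0249 -0.0029]
```

Request:
{"op": "arm_command", "data": {
  "series": "-0.006 0.005 0.005 -0.003 0.005 -0.003 0.002; 0.003 0 -0.002 0 0.013 0.001 0.002; 0.003 0 -0.002 0 0.012 0.001 0.002; 0 0 0 0 0 0 0.002"
}}

```text
time: 39.05
tool_pos: [0.518, -0.2788, 0.1512]
ee_rot: [-1.571, -0.001, 1.453]
wrist_force: [-1.1, 0.5, -1.7]
width: 0.0077
```

```bash
python3 go.py .518 -.277 .13 1.454; python3 snap.py 18; python3 zoom.py pics/side18.png 335 90 395 190 6 pics/z29.png
```

```text
t 39.2 pos [ 0.5186 -0.2791  0.1525] sd [0.0004 0.0002 0.001 ] rot [-1.5730e+00  1.0000e-04  1.4531e+00] sd [0.0014 0.0007 0.    ] F [-0.03 -0.05 -1.08] T [0.01 0.01 0.02] w 0.0078 q [-0.59  0.19  1.36  0.    1.59 -2.04]
rotvec tool [ 0.0022 -0.0009 -0.0001]  shift in present axes [0.002  0.0225 0.0009]  shift in target axes [0.002  0.0225 0.0008]
```

View pics/z29.png

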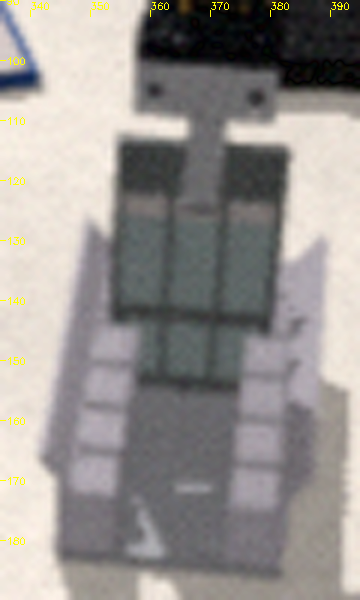

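Request:
{"op": "arm_command", "data": {
  "series": "0.002 0 -0.001 0.002 0.006 0.001 0.002; 0.003 0 -0.002 0 0.012 0.001 0.002; 0.003 0 -0.002 0 0.012 0.001 0.002; 0 0 0 0 0 0 0.002"
}}

```text
time: 39.7
tool_pos: [0.5169, -0.2771, 0.123]
ee_rot: [-1.569, -0.003, 1.454]
wrist_force: [-0.1, -0.2, -1.1]
width: 0.0077
```

```bash
python3 go.py .518 -.277 .081 1.454
```

```text
t 39.85 pos [ 0.5176 -0.2775  0.1243] sd [0.0005 0.0003 0.001 ] rot [-1.571  -0.002   1.4535] sd [0.0015 0.0008 0.    ] F [ 0.19  0.29 -0.6 ] T [ 0.03 -0.01  0.01] w 0.008 q [-0.59  0.2   1.4   0.    1.54 -2.04]
rotvec tool [ 0.0002 -0.0005  0.002 ]  shift in present axes [ 0.0005  0.0433 -0.0004]  shift in target axes [ 0.0005  0.0433 -0.0004]
```

Request:
{"op": "arm_command", "data": {
  "series": "0.003 0 -0.001 0.001 0.012 0.001 0.002; 0.003 0 -0.002 0 0.012 0.001 0.002; 0.003 0 -0.002 0 0.01 0.001 0.002; 0 0 0 0 0.002 0 0.002; 0 0 0 0 0 0 0.002"
}}

```text
time: 40.35
tool_pos: [0.5153, -0.2765, 0.0868]
ee_rot: [-1.564, -0.006, 1.453]
wrist_force: [0.6, -0.1, -0.9]
width: 0.0081
```

```bash
python3 go.py .518 -.277 .081 1.454
```

```text
t 40.5 pos [ 0.5155 -0.2766  0.0872] sd [0.0002 0.0001 0.0004] rot [-1.5645 -0.0058  1.4535] sd [0.0007 0.0004 0.    ] F [ 0.1  -0.07 -0.83] T [ 0.   -0.01 -0.03] w 0.0077 q [-0.59  0.22  1.45  0.    1.47 -2.04]
rotvec tool [-0.0063 -0.0005  0.0058]  shift in present axes [-0.0001  0.0062 -0.0026]  shift in target axes [-0.0001  0.0062 -0.0026]
```

Request:
{"op": "arm_command", "data": {
  "series": "-0.006 0 0.005 0 0.003 -0.003 0.002; 0 0 0 0 0.004 0 0.002; 0 0 0 0 0.003 0 0.002; 0 0 0 0 0.002 0 0.002"
}}

```text
time: 40.9
tool_pos: [0.5203, -0.278, 0.0808]
ee_rot: [-1.576, 0.003, 1.454]
wrist_force: [-2.6, 1.5, 8.8]
width: 0.0074
```

```bash
python3 go.py .518 -.277 .08 1.454
```

```text
t 41.05 pos [ 0.5203 -0.278   0.0808] sd [0. 0. 0.] rot [-1.5765  0.0029  1.4538] sd [0. 0. 0.] F [-2.35  1.52  7.23] T [ 0.5   0.84 -0.  ] w 0.0079 q [-0.59  0.23  1.46  0.    1.45 -2.04]
rotvec tool [ 0.0057 -0.0002 -0.0029]  shift in present axes [0.0007 0.0008 0.0024]  shift in target axes [0.0007 0.0008 0.0024]
```

Seated at z = .0808. Release and rise.

Request:
{"op": "arm_command", "data": {
  "series": "0 0 0 0 -0.001 0 0.012; 0 0 0 0 0 0 0.02; 0 0 0 0 0 0 0.03; 0 0 0 0 0 0 0.03; -0.002 0 0 0 -0.02 0 0.03; -0.003 0 0 0 -0.03 0 0.03; -0.003 0 0 0 -0.035 0 0.03; -0.002 0 0 0 -0.03 0 0.03; 0 0 0 0 0 0 0.03"
}}

```text
time: 41.95
tool_pos: [0.5184, -0.277, 0.1975]
ee_rot: [-1.583, 0.001, 1.454]
wrist_force: [-0.8, 0.1, -0.4]
width: 0.0302
```

```bash
python3 snap.py 19; python3 zoom.py pics/side19.png 320 60 420 230 3.5 pics/z30.png; python3 go.py .48 .1672 .22 1.735
```

```text
t 42.2 pos [ 0.516  -0.2753  0.1908] sd [0.0004 0.0003 0.0011] rot [-1.5724 -0.0045  1.4539] sd [0.0018 0.001  0.    ] F [-0.25  0.41 -0.13] T [ 0.02 -0.01 -0.01] w 0.0301 q [-0.59  0.17  1.31  0.    1.66 -2.04]
rotvec tool [ 0.0023 -0.2811  0.0043]  shift in present axes [ 0.4354 -0.0274  0.0873]  shift in target axes [ 0.4425 -0.0292 -0.0368]
```

View pics/z30.png

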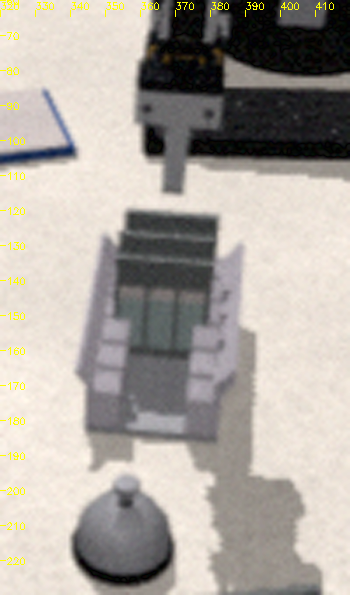

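Three are in. Now the last plate (plate 0).

Request:
{"op": "arm_command", "data": {
  "series": "0 -0.05 0 0.03 -0.015 0.005 0.03; 0 -0.05 0 0.045 -0.008 0.005 0.03; 0 -0.05 0 0.045 -0.005 0 0.03; 0 -0.05 0 0.045 -0.005 0 0.03; 0 -0.05 0 0.045 -0.003 -0.004 0.03; 0 -0.03 0 0.045 0 -0.008 0.03; 0 0 0 0.045 0 -0.008 0.03; 0 0 0 0.045 0 -0.008 0.03; 0 0 0 0.03 0 -0.008 0.03; 0 0 0 0 0 0 0.03"
}}

```text
time: 43.2
tool_pos: [0.5085, 0.1175, 0.2093]
ee_rot: [-1.541, -0.02, 1.74]
wrist_force: [0.1, -0.9, -0.6]
width: 0.0298
```

```bash
python3 go.py .48 .1672 .19 1.735
```

```text
t 43.35 pos [0.5086 0.1153 0.2094] sd [0.0002 0.0015 0.0003] rot [-1.5404 -0.0187  1.7375] sd [0.0006 0.0008 0.002 ] F [ 0.16 -0.19 -0.63] T [ 0.03 -0.01 -0.01] w 0.0303 q [ 0.1   0.05  1.41  0.02  1.72 -1.63]
rotvec tool [-0.0304  0.0028  0.0187]  shift in present axes [0.0555 0.021  0.019 ]  shift in target axes [0.0559 0.0194 0.0197]
```

Request:
{"op": "arm_command", "data": {
  "series": "-0.03 0.003 0.019 0.02 0 0.007 0.03; 0 0 0 0.025 0.008 0.008 0.03; 0 0 0 0.012 0.01 0.005 0.03; 0.003 0 0 0 0.012 0 0.03; 0 0 0 0 0 0 0.03"
}}

```text
time: 43.85
tool_pos: [0.4807, 0.1596, 0.1766]
ee_rot: [-1.566, 0.006, 1.72]
wrist_force: [0.5, 0.6, -0.2]
width: 0.0299
```

```bash
python3 go.py .48 .1672 .16 1.735
```

```text
t 44.0 pos [0.4814 0.1598 0.1779] sd [0.0005 0.0002 0.001 ] rot [-1.5684  0.0054  1.7194] sd [0.0015 0.0003 0.0002] F [-0.1   0.15  0.16] T [ 0.03 -0.02 -0.01] w 0.0302 q [ 0.21  0.    1.51 -0.    1.63 -1.51]
rotvec tool [-0.0024 -0.0156 -0.0054]  shift in present axes [0.0076 0.0179 0.0003]  shift in target axes [0.0076 0.0179 0.0002]
```

Request:
{"op": "arm_command", "data": {
  "series": "0.001 -0.016 -0.005 0.007 0.008 0 0.03; 0.003 0 0 0.001 0.008 0.001 0.03; 0 0 0 0 0 0 0.03"
}}

```text
time: 44.3
tool_pos: [0.4813, 0.1672, 0.1628]
ee_rot: [-1.568, -0.0, 1.734]
wrist_force: [-0.4, 0.4, -0.8]
width: 0.0301
```

```bash
python3 go.py .48 .1672 .132 1.735; python3 snap.py 20; python3 zoom.py pics/side20.png 350 185 450 295 6 pics/z31.png
```

```text
t 44.45 pos [0.4816 0.1673 0.1636] sd [0.0002 0.0001 0.0005] rot [-1.5696e+00 -3.0000e-04  1.7344e+00] sd [0.0009 0.0001 0.    ] F [-0.28 -0.08 -0.06] T [ 0.06  0.02 -0.02] w 0.0299 q [ 0.22  0.01  1.53  0.    1.6  -1.51]
rotvec tool [-0.0012 -0.0006  0.0003]  shift in present axes [0.0002 0.0316 0.0016]  shift in target axes [0.0002 0.0316 0.0016]
```

View pics/z31.png

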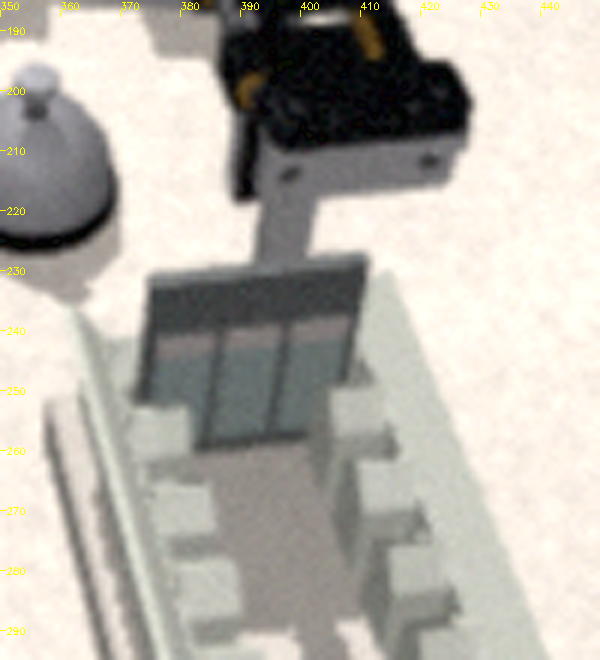

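Request:
{"op": "arm_command", "data": {
  "series": "0.003 0 0 0 0.014 0.002 0.03; 0.003 0 0 0 0.014 0.001 0.03; 0 0 0 0 0 0 0.03"
}}

```text
time: 44.85
tool_pos: [0.479, 0.1669, 0.1347]
ee_rot: [-1.566, -0.0, 1.735]
wrist_force: [-0.2, 0.6, -0.2]
width: 0.0302
```

```bash
python3 go.py .48 .1672 .102 1.735
```

```text
t 45.0 pos [0.4797 0.1671 0.1361] sd [0.0006 0.0001 0.001 ] rot [-1.5680e+00 -6.0000e-04  1.7345e+00] sd [0.0016 0.0001 0.    ] F [-0.16 -0.14  0.19] T [0.03 0.01 0.  ] w 0.0302 q [ 0.22  0.02  1.58  0.    1.55 -1.51]
rotvec tool [-0.0028 -0.0005  0.0006]  shift in present axes [ 0.      0.0341 -0.0004]  shift in target axes [ 0.      0.0341 -0.0003]
```

Request:
{"op": "arm_command", "data": {
  "series": "0.001 0 0 0 0.013 0.001 0.03; 0.003 0 0 0 0.013 0.001 0.03; 0.002 0 0 0 0.005 0 0.025; 0 0 0 0 0 0 0.018; 0 0 0 0 0 0 0.013; 0 0 0 0 0 0 0.012"
}}

```text
time: 45.6
tool_pos: [0.4785, 0.167, 0.1039]
ee_rot: [-1.564, -0.001, 1.734]
wrist_force: [-0.1, 0.1, -0.3]
width: 0.0125
```

```bash
python3 go.py .48 .1672 .102 1.735
```

```text
t 45.75 pos [0.4786 0.167  0.1041] sd [0.0001 0.     0.0001] rot [-1.5647e+00 -8.0000e-04  1.7345e+00] sd [0.0003 0.     0.    ] F [ 0.19 -0.23 -0.08] T [ 0.04  0.03 -0.01] w 0.0122 q [ 0.22  0.04  1.62  0.    1.48 -1.51]
rotvec tool [-0.0061 -0.0005  0.0008]  shift in present axes [-0.      0.0021 -0.0014]  shift in target axes [-0.      0.0021 -0.0014]
```

Request:
{"op": "arm_command", "data": {
  "series": "-0.006 0 0.001 0 0.002 -0.001 0.012; 0 0 0 0 0 0 0.006; 0 0 0 0 0 0 0.002; 0 0 0 0 0 0 0.002; 0 0 0 0 0 0 0.002; 0 0 0 0 0 0 0.002"
}}

```text
time: 46.35
tool_pos: [0.4801, 0.1671, 0.1026]
ee_rot: [-1.573, 0.001, 1.735]
wrist_force: [0.4, 0.1, -0.2]
width: 0.0078
```

```bash
python3 go.py .48 .1672 .102 1.735
```

```text
t 46.5 pos [0.4802 0.1671 0.1027] sd [0. 0. 0.] rot [-1.5728e+00  7.0000e-04  1.7346e+00] sd [0. 0. 0.] F [ 0.43  0.27 -0.55] T [-0.01  0.02  0.  ] w 0.0081 q [ 0.22  0.04  1.63 -0.    1.47 -1.51]
rotvec tool [ 0.002  -0.0004 -0.0007]  shift in present axes [0.0002 0.0007 0.0001]  shift in target axes [0.0002 0.0007 0.0001]
```

Request:
{"op": "arm_command", "data": {
  "series": "-0.002 0 0 0 -0.015 0 0.002; -0.002 0 0 0 -0.015 0 0.002; -0.002 0 0 0 -0.02 0 0.002; -0.003 0 0 0 -0.025 0 0.002; -0.003 0 0 0 -0.03 0 0.002; -0.003 0 0 0 -0.03 0 0.002; -0.002 0 0 0 -0.025 0 0.002; 0 0 0 0 0 0 0.002"
}}

```text
time: 47.3
tool_pos: [0.4778, 0.1672, 0.277]
ee_rot: [-1.596, -0.001, 1.735]
wrist_force: [-0.6, -0.1, -1.2]
width: 0.0082
```

```bash
python3 snap.py 21; python3 zoom.py pics/top21.png 300 200 500 310 4 pics/z32.png; python3 go.py .523 -.2375 .26 1.454
python3 - <<'E'
import cv2,numpy as np
a=cv2.imread("pics/top17.png").astype(int);b=cv2.imread("pics/top21.png").astype(int)
d=np.abs(a-b).max(2)
for n,(x0,y0,x1,y1) in dict(bell=(318,222,358,264),caddyleft=(375,222,420,290),cadR=(445,222,475,295)).items(): print(n,(d[y0:y1,x0:x1]>40).sum())
E
```

```text
t 47.55 pos [0.4758 0.1667 0.2703] sd [0.0004 0.0001 0.0014] rot [-1.5846e+00  2.0000e-04  1.7347e+00] sd [0.0026 0.0002 0.    ] F [ 0.01 -0.28 -2.24] T [ 0.03  0.04 -0.  ] w 0.0081 q [ 0.23 -0.03  1.37 -0.    1.79 -1.51]
rotvec tool [0.0138 0.2807 0.0017]  shift in present axes [-0.4065  0.0101  0.0195]  shift in target axes [-0.3959  0.0103 -0.094 ]
bell 0
caddyleft 387
cadR 301
```

View pics/z32.png

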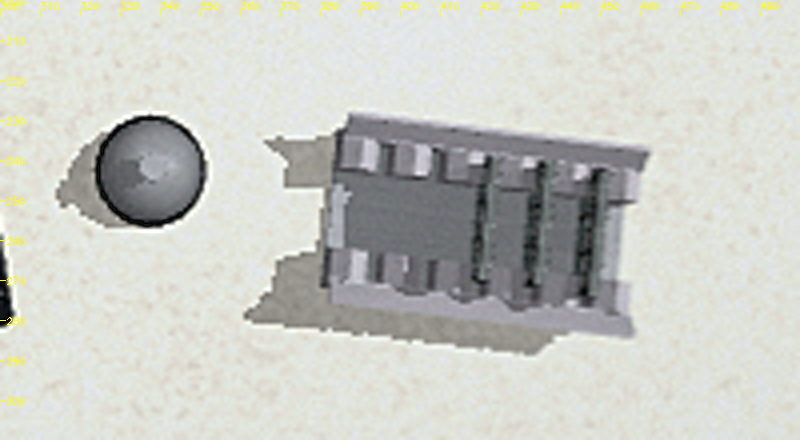

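The caddy has been knocked about 3 px to the left. Registering the images to measure the shift.

```bash
cat > reg.py <<'E'
from h import *
import sys
def reg(n,A,B,pts,ref):
    a=cv2.imread(f"pics/{n}{A}.png",0);b=cv2.imread(f"pics/{n}{B}.png",0)
    m=np.zeros_like(a)
    q=np.vstack([proj(n,tf(ref,[p])) for p in pts]); cv2.fillPoly(m,[q.astype(int)],255)
    W=np.eye(2,3,dtype=np.float32); W[0,2]=-2 if n=="top" else 0
    cc,W=cv2.findTransformECC(a,b,W,cv2.MOTION_EUCLIDEAN,(3,300,1e-7),m,3); return cc,W
ref=[.5192,-.2786,-.116]
# caddy region mask: both long walls only (top lip strips + dividers), as two refs
z=.065
poly=[(.075,.12,z),(.075,.0,z),(.03,0,z),(.03,.12,z)]
A,B=sys.argv[1:3]
for name,poly in dict(lipfar=[(.078,.118,z),(.078,-.118,z),(.048,-.118,z),(.048,.118,z)],lipnear=[(-.078,.118,z),(-.078,-.118,z),(-.06,-.118,z),(-.06,.118,z)]).items():
    cc,W=reg("top",A,B,poly,ref)
    P=[tf(ref,(0,y,.065))[0] for y in (-.1,.1)]
    for p in P:
        uv=proj("top",p)[0]; uv2=W@np.r_[uv,1]; p2=onz("top",uv2,.065); print(name,round(cc,3),(p2-p).round(4))
E
python3 reg.py 17 21; python3 zoom.py pics/top21.png 370 220 470 290 7.5 pics/z33.png;python3 zoom.py pics/side21.png 320 100 420 235 4.2 pics/z34.png
```

```text
lipfar 0.995 [-0.0004  0.0089 -0.    ]
lipfar 0.995 [-0.0007  0.0089 -0.    ]Traceback (most recent call last):
  File "reg.py", line 15, in <module>
    cc,W=reg("top",A,B,poly,ref)
         ~~~^^^^^^^^^^^^^^^^^^^^
  File "reg.py", line 8, in reg
    cc,W=cv2.findTransformECC(a,b,W,cv2.MOTION_EUCLIDEAN,(3,300,1e-7),m,3); return cc,W
         ~~~~~~~~~~~~~~~~~~~~^^^^^^^^^^^^^^^^^^^^^^^^^^^^^^^^^^^^^^^^^^^^^
cv2.error: OpenCV(4.12.0) /io/opencv/modules/video/src/ecc.cpp:589: error: (-7:Iterations do not converge) The algorithm stopped before its convergence. The correlation is going to be minimized. Images may be uncorrelated or non-overlapped in function 'findTransformECC'
```

View pics/z33.png

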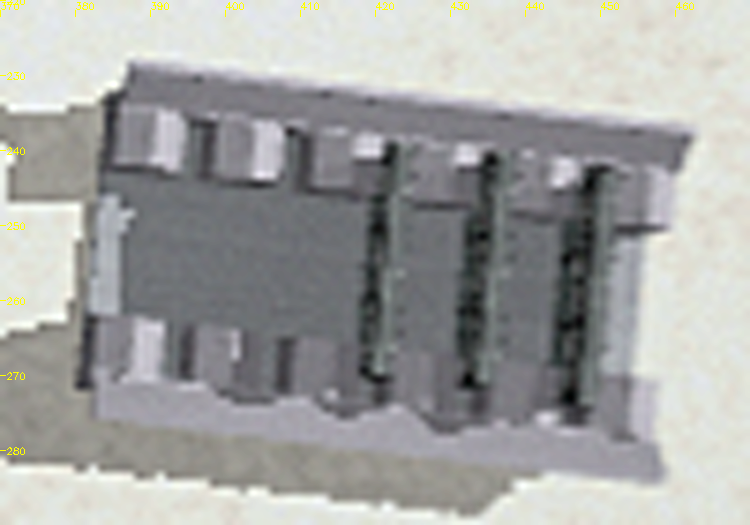

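View pics/z34.png

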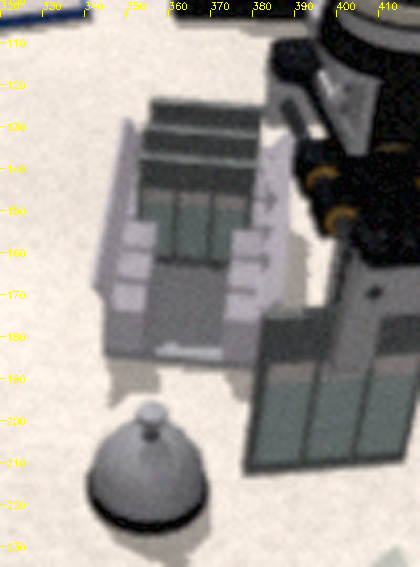

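The caddy moved +8.9 mm in y with no rotation. I'll use slot 4 for extra clearance; its new centre is about (.527, −.1895).

Request:
{"op": "arm_command", "data": {
  "series": "0.01 0.05 0.002 -0.03 0 0 0.002; 0 0.05 0 -0.04 -0.002 0 0.002; 0 0.05 0 -0.045 -0.002 -0.01 0.002; 0 0.05 0 -0.045 -0.002 -0.01 0.002; 0 0.05 0 -0.04 0 -0.012 0.002; 0 0.02 0 -0.03 0 -0.012 0.002; 0 0 0 0 0 0 0.002"
}}

```text
time: 48.25
tool_pos: [0.5243, -0.0699, 0.259]
ee_rot: [-1.545, 0.002, 1.459]
wrist_force: [-0.0, 0.7, -1.5]
width: 0.0078
```

```bash
python3 go.py .527 -.1895 .23 1.454
```

```text
t 48.4 pos [ 0.5239 -0.0676  0.2594] sd [0.0002 0.0016 0.0006] rot [-1.5454e+00  6.0000e-04  1.4620e+00] sd [0.0008 0.0008 0.0022] F [-0.05  0.38 -1.81] T [ 0.04 -0.02  0.  ] w 0.0082 q [-0.23  0.05  1.3  -0.    1.81 -1.7 ]
rotvec tool [-0.0254  0.008  -0.0007]  shift in present axes [-0.1209  0.029  -0.017 ]  shift in target axes [-0.1207  0.0294 -0.0173]
```

Request:
{"op": "arm_command", "data": {
  "series": "-0.025 0.008 0 -0.03 0 -0.005 0.002; 0.003 0.003 0 -0.035 0.006 -0.006 0.002; 0.003 0.003 0 -0.03 0.008 -0.005 0.002; 0.003 0.003 0 -0.018 0.008 0 0.002; 0 0 0 -0.008 0 0 0.002; 0 0 0 0 0 0 0.002"
}}

```text
time: 49.0
tool_pos: [0.5265, -0.1806, 0.2368]
ee_rot: [-1.562, -0.005, 1.464]
wrist_force: [1.1, 1.0, -0.9]
width: 0.0077
```

```bash
python3 go.py .527 -.1895 .19 1.454
```

```text
t 49.15 pos [ 0.5266 -0.18    0.237 ] sd [0.0002 0.0003 0.0002] rot [-1.5627 -0.0052  1.465 ] sd [0.0005 0.0002 0.0006] F [ 0.19  0.7  -1.11] T [ 0.02  0.   -0.04] w 0.0078 q [-0.43  0.1   1.29  0.    1.76 -1.9 ]
rotvec tool [-0.0081  0.011   0.0052]  shift in present axes [-0.0097  0.0469 -0.0017]  shift in target axes [-0.0094  0.047  -0.0015]
```

Request:
{"op": "arm_command", "data": {
  "series": "-0.008 0.011 0.005 -0.009 0.01 -0.002 0.002; 0.003 0 -0.002 -0.001 0.015 0.001 0.002; 0.003 0 -0.002 0 0.015 0.001 0.002; 0.003 0 -0.002 0 0.012 0.001 0.002; 0 0 0 0 0 0 0.002"
}}

```text
time: 49.65
tool_pos: [0.5245, -0.1873, 0.1808]
ee_rot: [-1.562, -0.007, 1.457]
wrist_force: [0.1, -0.2, -2.3]
width: 0.0079
```

```bash
python3 go.py .527 -.1895 .155 1.454; python3 snap.py 22; python3 zoom.py pics/side22.png 335 90 395 190 6 pics/z35.png;  python3 zoom.py pics/top22.png 370 220 470 290 7.5 pics/z36.png
```

```text
t 49.8 pos [ 0.5252 -0.1877  0.1824] sd [0.0006 0.0003 0.0013] rot [-1.5647 -0.006   1.4574] sd [0.002  0.0007 0.    ] F [ 0.26 -0.13 -1.59] T [ 0.01  0.01 -0.01] w 0.0082 q [-0.45  0.11  1.38  0.    1.65 -1.9 ]
rotvec tool [-0.0061  0.0034  0.006 ]  shift in present axes [-0.0018  0.0273 -0.0021]  shift in target axes [-0.0016  0.0274 -0.002 ]
```

View pics/z35.png

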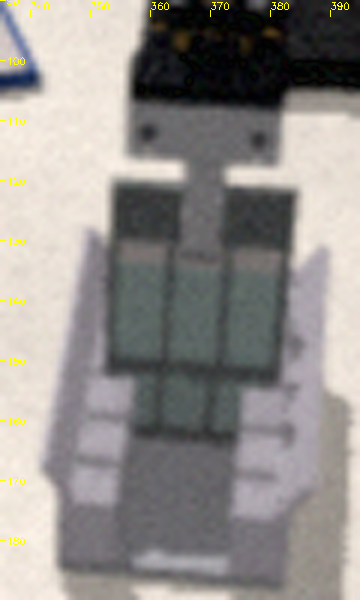

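View pics/z36.png

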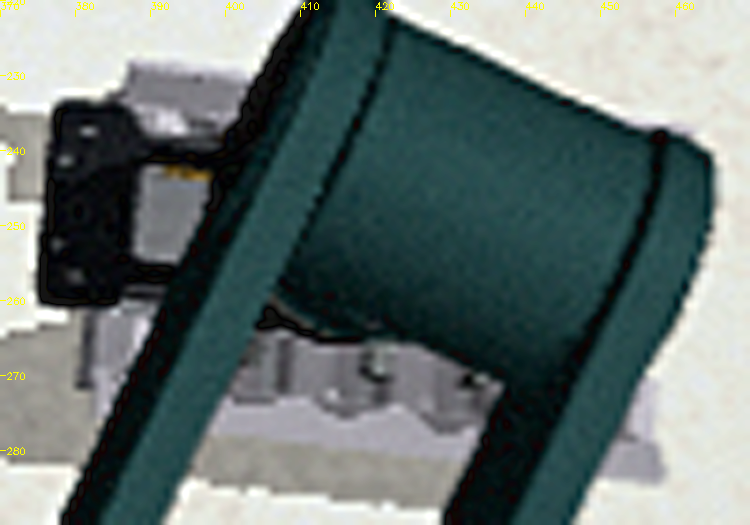

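Request:
{"op": "arm_command", "data": {
  "series": "-0.006 0.003 0.006 -0.002 0.005 -0.002 0.002; 0.003 0 -0.002 0 0.013 0.001 0.002; 0.003 0 -0.002 0 0.012 0.001 0.002; 0 0 0 0 0 0 0.002"
}}

```text
time: 50.3
tool_pos: [0.5273, -0.1909, 0.1544]
ee_rot: [-1.573, -0.001, 1.454]
wrist_force: [-0.6, -0.7, -2.5]
width: 0.0074
```

```bash
python3 go.py .527 -.1895 .13 1.454; python3 snap.py 23; python3 zoom.py pics/side23.png 335 90 395 190 6 pics/z37.png
```

```text
t 50.45 pos [ 0.5279 -0.1911  0.1557] sd [0.0005 0.0002 0.001 ] rot [-1.5747e+00 -3.0000e-04  1.4542e+00] sd [0.0015 0.0005 0.    ] F [-0.44 -0.2  -1.55] T [ 0.02 -0.01  0.01] w 0.0078 q [-0.45  0.12  1.43  0.    1.59 -1.9 ]
rotvec tool [0.0039 0.0002 0.0003]  shift in present axes [0.0015 0.0257 0.0012]  shift in target axes [0.0015 0.0257 0.0011]
```

View pics/z37.png

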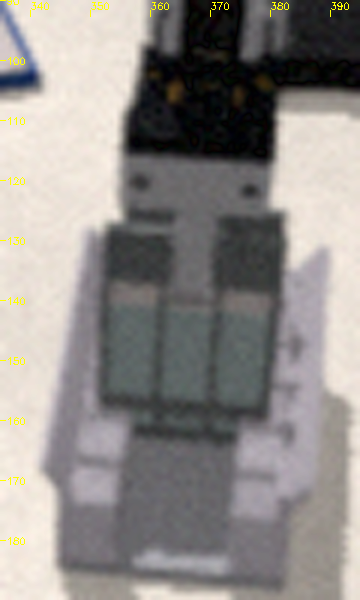

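Request:
{"op": "arm_command", "data": {
  "series": "0.003 0 -0.001 0.0015 0.006 0.001 0.002; 0.003 0 -0.002 0 0.012 0.001 0.002; 0.003 0 -0.002 0 0.012 0.001 0.002; 0 0 0 0 0 0 0.002"
}}

```text
time: 50.95
tool_pos: [0.5264, -0.1897, 0.1261]
ee_rot: [-1.57, -0.004, 1.454]
wrist_force: [0.3, 0.3, -2.0]
width: 0.0076
```

```bash
python3 go.py .527 -.1895 .1 1.454
```

```text
t 51.1 pos [ 0.5271 -0.19    0.1274] sd [0.0005 0.0002 0.001 ] rot [-1.5721 -0.0033  1.4545] sd [0.0016 0.0006 0.    ] F [ 0.48 -0.17 -1.3 ] T [ 0.01  0.01 -0.01] w 0.0076 q [-0.45  0.14  1.47  0.    1.53 -1.9 ]
rotvec tool [0.0013 0.0005 0.0033]  shift in present axes [0.0003 0.0274 0.0002]  shift in target axes [0.0004 0.0274 0.0001]
```

Request:
{"op": "arm_command", "data": {
  "series": "0.003 0 0.001 0 0.012 0.001 0.002; 0.003 0 -0.001 0 0.012 0.001 0.002; 0 0 0 0 0 0 0.002"
}}

```text
time: 51.4
tool_pos: [0.5275, -0.19, 0.1056]
ee_rot: [-1.573, -0.002, 1.455]
wrist_force: [-0.1, -0.8, -0.6]
width: 0.0077
```

```bash
python3 go.py .527 -.1895 .081 1.454
```

```text
t 51.55 pos [ 0.528  -0.1902  0.1066] sd [0.0004 0.0001 0.0007] rot [-1.5747 -0.0019  1.4546] sd [0.001  0.0002 0.    ] F [-0.12 -0.12 -1.35] T [0.09 0.01 0.02] w 0.0078 q [-0.45  0.15  1.5   0.    1.49 -1.9 ]
rotvec tool [0.0039 0.0006 0.0019]  shift in present axes [0.0005 0.0256 0.0012]  shift in target axes [0.0006 0.0256 0.0011]
```

In the slot, no side force (bottom ≈ .034). Continue.

Request:
{"op": "arm_command", "data": {
  "series": "0.004 0 0 0.0005 0.01 0.001 0.002; 0.003 0 -0.001 0 0.01 0.001 0.002; 0 0 0 0 0.003 0 0.002; 0 0 0 0 0 0 0.002"
}}

```text
time: 51.95
tool_pos: [0.5265, -0.1899, 0.0826]
ee_rot: [-1.569, -0.002, 1.454]
wrist_force: [-0.4, 1.0, -2.4]
width: 0.0081
```

```bash
python3 go.py .527 -.1895 .081 1.454
```

```text
t 52.1 pos [ 0.5267 -0.19    0.083 ] sd [0.0002 0.0001 0.0004] rot [-1.5693 -0.0018  1.4545] sd [0.0007 0.0001 0.    ] F [-0.25  0.58 -1.61] T [ 0.02  0.   -0.02] w 0.0074 q [-0.45  0.17  1.53  0.    1.45 -1.9 ]
rotvec tool [-0.0015  0.0005  0.0018]  shift in present axes [ 0.0005  0.002  -0.0002]  shift in target axes [ 0.0005  0.002  -0.0002]
```

Request:
{"op": "arm_command", "data": {
  "series": "-0.002 0 0.002 0 0.002 0 0.002; 0 0 0 0 0.003 0 0.002; 0 0 0 0 0.002 0 0.002"
}}

```text
time: 52.4
tool_pos: [0.5279, -0.1901, 0.0803]
ee_rot: [-1.575, 0.001, 1.455]
wrist_force: [-5.3, 2.6, 9.2]
width: 0.0074
```

```bash
python3 go.py .527 -.1895 .08 1.454
```

```text
t 52.55 pos [ 0.5278 -0.1901  0.0803] sd [0. 0. 0.] rot [-1.5754e+00  1.0000e-03  1.4545e+00] sd [0. 0. 0.] F [-3.76  2.36  6.54] T [0.47 0.75 0.02] w 0.0076 q [-0.45  0.17  1.54  0.    1.44 -1.9 ]
rotvec tool [ 0.0046  0.0005 -0.001 ]  shift in present axes [0.0005 0.0003 0.0009]  shift in target axes [0.0005 0.0003 0.0009]
```

Seated at .0803. Release, rise.

Request:
{"op": "arm_command", "data": {
  "series": "0 0 0 0 -0.001 0 0.012; 0 0 0 0 0 0 0.02; 0 0 0 0 0 0 0.03; 0 0 0 0 0 0 0.03; -0.002 0 0 0 -0.02 0 0.03; -0.003 0 0 0 -0.03 0 0.03; -0.003 0 0 0 -0.035 0 0.03; -0.002 0 0 0 -0.03 0 0.03; 0 0 0 0 0 0 0.03"
}}

```text
time: 53.45
tool_pos: [0.5266, -0.1902, 0.1988]
ee_rot: [-1.585, 0.002, 1.454]
wrist_force: [0.3, -0.1, -0.6]
width: 0.0295
```

Request:
{"op": "arm_command", "data": {
  "series": "0 0 0 0.03 0 -0.02 0; 0 0 0 0.03 0 -0.03 0; 0 0 0 0.03 0 -0.03 0; 0 0 0 0.03 0 -0.03 0; 0 0 0 0 0 -0.03 0; 0 0 0 0 0 0 0; 0 0 0 0 0 0 0"
}}

```text
time: 54.15
tool_pos: [0.6829, -0.084, 0.1896]
ee_rot: [-1.574, 0.002, 1.452]
wrist_force: [0.0, 0.2, 0.2]
width: 0.0003
```

```bash
python3 snap.py 24; python3 zoom.py pics/side24.png 320 90 420 240 4 pics/z38.png; python3 zoom.py pics/top24.png 310 210 470 300 5 pics/z39.png; python3 go.py .562 -.019 .12 1.454
```

```text
t 54.4 pos [ 0.6822 -0.0849  0.1912] sd [0.0001 0.0002 0.0009] rot [-1.5756  0.0025  1.4503] sd [0.0014 0.0001 0.0002] F [-0.29 -0.3   0.3 ] T [ 0.04  0.01 -0.02] w 0.0005 q [-0.21  0.4   1.02 -0.    1.72 -1.66]
rotvec tool [ 0.0048 -0.0037 -0.0025]  shift in present axes [0.0511 0.0705 0.1276]  shift in target axes [0.0514 0.0712 0.127 ]
```

View pics/z38.png

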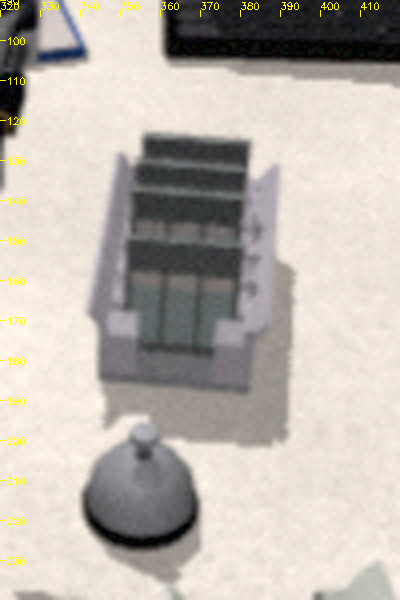

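View pics/z39.png

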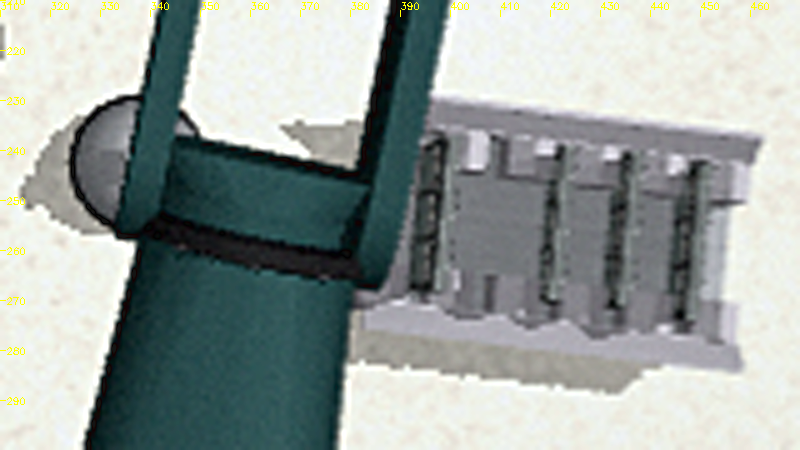

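All four plates stand in slots 0, 1, 2 and 4. Locate the bell's plunger.

```bash
python3 zoom.py pics/side24.png 335 185 375 230 12 pics/z40.png; python3 zoom.py pics/top21.png 318 222 358 264 12 pics/z41.png; python3 - <<'E'
from h import *
print(onz("side",(355.8,197.1),.078),onz("top",(337.8,240.3),.078))
E
```

```text
[ 0.56167022 -0.01708657  0.078     ] [ 0.56511986 -0.0187953   0.078     ]
```

View pics/z40.png

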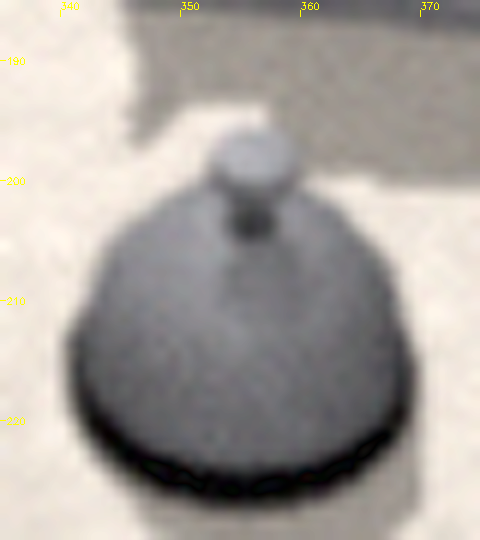

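View pics/z41.png

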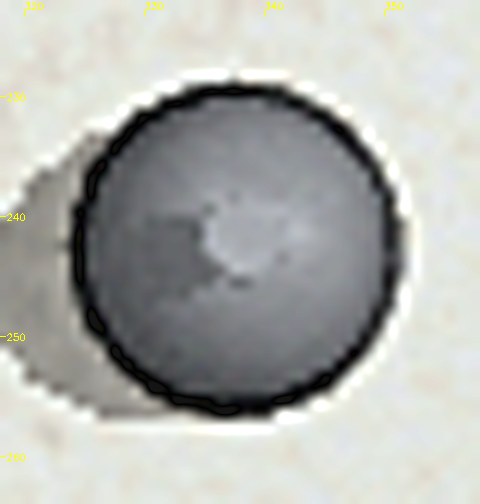

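```bash
python3 go.py .562 -.015 .12 1.454
```

```text
t 54.55 pos [ 0.6826 -0.085   0.1926] sd [0.0002 0.     0.0002] rot [-1.578   0.0026  1.4502] sd [0.0004 0.     0.0001] F [-0.08  0.14  0.38] T [ 0.04 -0.01 -0.01] w 0.0005 q [-0.21  0.4   1.02 -0.    1.72 -1.66]
rotvec tool [ 0.0072 -0.0038 -0.0026]  shift in present axes [0.0552 0.0716 0.1287]  shift in target axes [0.0555 0.0726 0.1279]
```

Request:
{"op": "arm_command", "data": {
  "series": "0.007 0 0 0.018 0 0.04 0; 0 0 0 0.019 0 0.045 0; 0 0 0 0.018 0 0.04 0; 0 0 0 0 0.015 0 0; 0 0 0 0 0.015 0 0; 0 0 0 0 0 0 0"
}}

```text
time: 55.15
tool_pos: [0.5614, -0.0154, 0.1594]
ee_rot: [-1.572, 0.002, 1.447]
wrist_force: [-0.7, -0.1, 0.1]
width: 0.0008
```

```bash
python3 go.py .562 -.015 .10 1.454
```

```text
t 55.3 pos [ 0.5624 -0.0157  0.1607] sd [0.0007 0.0002 0.0009] rot [-1.5745  0.0025  1.4462] sd [0.0014 0.0001 0.0002] F [ 0.18 -0.15 -0.29] T [ 0.03  0.01 -0.01] w 0.0005 q [-0.13  0.13  1.42 -0.    1.6  -1.57]
rotvec tool [ 0.0037 -0.0078 -0.0025]  shift in present axes [0.0008 0.0607 0.0007]  shift in target axes [0.0007 0.0607 0.0005]
```

Request:
{"op": "arm_command", "data": {
  "series": "0.004 0 0 0.001 0.02 0.002 0; 0.004 0 0 0 0.02 0.002 0; 0.003 0 0 0 0.018 0.001 0; 0 0 0 0 0 0 0"
}}

```text
time: 55.7
tool_pos: [0.5641, -0.0172, 0.1049]
ee_rot: [-1.572, 0.003, 1.443]
wrist_force: [-0.5, 0.3, -0.0]
width: 0.0002
```

```bash
python3 go.py .562 -.015 .072 1.454; python3 snap.py 25;  python3 zoom.py pics/side25.png 320 140 420 240 5.5 pics/z42.png; python3 zoom.py pics/top25.png 310 210 380 280 7 pics/z43.png
```

```text
t 55.85 pos [ 0.5653 -0.0173  0.107 ] sd [0.0008 0.     0.0014] rot [-1.5757  0.0028  1.443 ] sd [0.0025 0.     0.0001] F [-0.04  0.11 -0.01] T [ 0.02  0.   -0.01] w 0.0008 q [-0.13  0.16  1.49 -0.    1.49 -1.57]
rotvec tool [ 0.0049 -0.011  -0.0028]  shift in present axes [0.0019 0.035  0.0037]  shift in target axes [0.0019 0.035  0.0035]
```

View pics/z42.png

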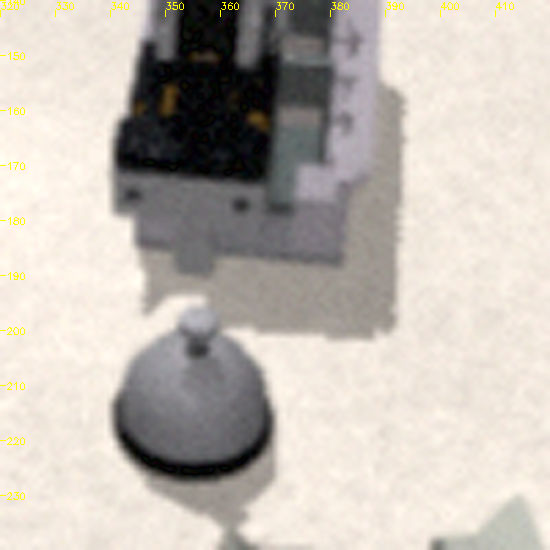

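View pics/z43.png

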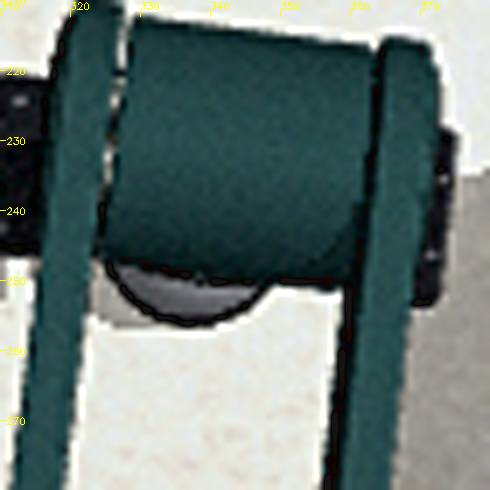

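The tip (355, 189) is directly above the plunger head (356, 197). Pressing.

Request:
{"op": "arm_command", "data": {
  "series": "0.005 -0.011 -0.003 0.002 0.015 0.004 0; 0.003 0 0 0 0.012 0.001 0; 0 0 0 0 0.006 0 0; 0 0 0 0 0.004 0 0; 0 0 0 0 0 0 0"
}}

```text
time: 56.45
tool_pos: [0.5634, -0.0146, 0.0726]
ee_rot: [-1.578, -0.0, 1.456]
wrist_force: [-2.0, -0.1, 4.6]
width: 0.0006
```

```bash
python3 go.py .562 -.015 .070 1.454
```

```text
t 56.6 pos [ 0.5634 -0.0146  0.073 ] sd [0.     0.     0.0003] rot [-1.5777e+00 -2.0000e-04  1.4556e+00] sd [0.0001 0.     0.    ] F [-1.33 -0.44  4.14] T [-0.01  0.26 -0.03] w 0.0006 q [-0.13  0.17  1.54  0.    1.42 -1.58]
rotvec tool [0.0069 0.0016 0.0002]  shift in present axes [-0.0006  0.003   0.0014]  shift in target axes [-0.0006  0.003   0.0014]
```

Request:
{"op": "arm_command", "data": {
  "series": "0.004 0 0 0 0.004 0.001 0; 0 0 0 0 0.004 0 0; 0 0 0 0 0.004 0 0; 0 0 0 0 0.003 0 0; 0 0 0 0 0.003 0 0"
}}

```text
time: 57.1
tool_pos: [0.5635, -0.0146, 0.0701]
ee_rot: [-1.58, 0.001, 1.456]
wrist_force: [-5.9, 1.6, 14.4]
width: 0.0004
```

```bash
python3 go.py .562 -.015 .070 1.454; python3 snap.py 26; python3 zoom.py pics/side26.png 330 170 385 235 9 pics/z44.png
```

```text
t 57.25 pos [ 0.5636 -0.0146  0.0701] sd [0. 0. 0.] rot [-1.5802e+00  5.0000e-04  1.4561e+00] sd [0. 0. 0.] F [-6.14  1.03 14.53] T [0.1  1.16 0.  ] w -0.0002 q [-0.13  0.18  1.54 -0.    1.41 -1.58]
rotvec tool [ 0.0094  0.0021 -0.0005]  shift in present axes [-0.0006  0.0001  0.0015]  shift in target axes [-0.0006  0.0001  0.0015]
```

View pics/z44.png

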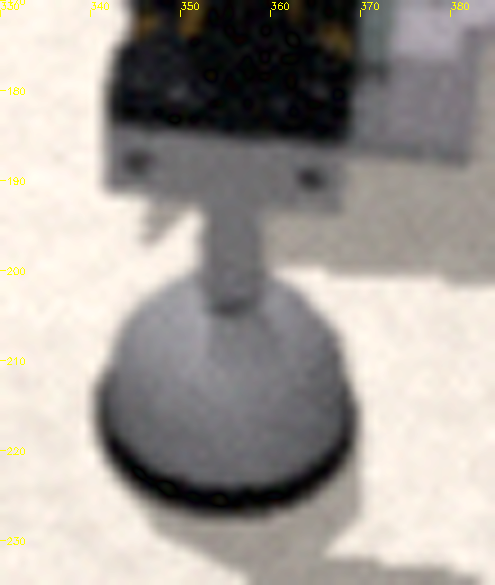

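Plunger at its stop: z dropped 8 mm to .0701, and force jumped to 14.5 N against the 5.5 N spring. Release and back off.

Request:
{"op": "arm_command", "data": {
  "series": "0 0 0 0 -0.008 0 0; -0.002 0 0 0 -0.02 0 0; -0.003 0 0 0 -0.035 0 0; -0.003 0 0 0 -0.04 0 0; 0 0 0 0 -0.04 0 0; 0 0 0 0 0 0.045 0; 0 0 0 0 0 0.045 0; 0 0 0 0 0 0.045 0; 0 0 0 0 0 0.045 0; 0 0 0 0 0 0 0; 0 0 0 0 0 0 0"
}}

```text
time: 58.45
tool_pos: [0.3769, 0.0072, 0.2087]
ee_rot: [-1.58, -0.001, 1.456]
wrist_force: [-0.1, -0.6, 0.1]
width: 0.0004
```

```bash
python3 go.py; python3 snap.py 27; python3 zoom.py pics/side27.png 320 90 450 370 2.1 pics/z45.png; python3 zoom.py pics/side27.png 330 110 400 235 4.8 pics/z46.png; python3 zoom.py pics/top27.png 170 140 490 320 2.4 pics/z47.png
```

```text
t 58.6 pos [0.3774 0.0071 0.2087] sd [0.0005 0.0001 0.    ] rot [-1.5793e+00 -5.0000e-04  1.4559e+00] sd [0.0005 0.     0.0001] F [-0.09 -0.   -0.12] T [0.04 0.   0.03] w 0.0006 q [-0.13 -0.31  1.73  0.    1.72 -1.59]
```

View pics/z46.png

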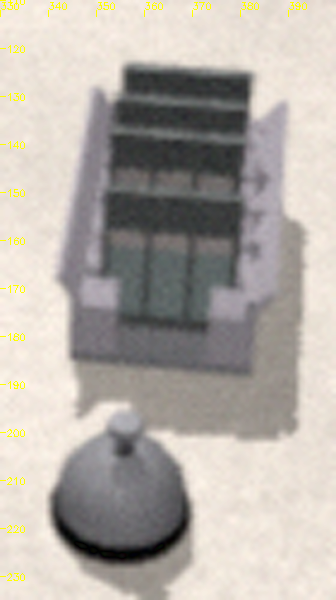

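View pics/z47.png

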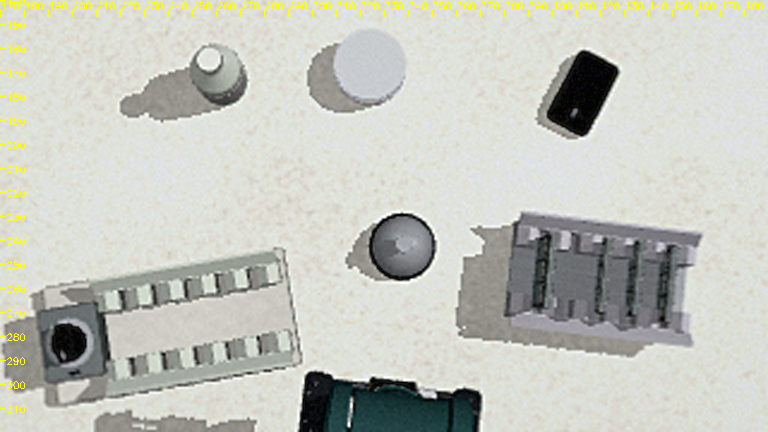

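View pics/z45.png

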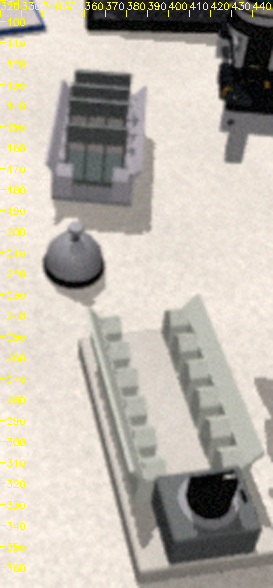

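Final pictures: dryer empty, four plates upright in slots 0, 1, 2 and 4, plunger up, switch at rest, bystanders in place, arm clear. Handing in.

```bash
python3 -c "
from bench import robot
print(robot.close_job())"
```

```text
the job is handed in; nothing more can be done
None
```

The job is handed in. The arm's clock read 58.6 s at the last check. The interface gives no verdict, so what follows is my own checks.

- **Switch:** I clamped the bar, turned it clockwise to the stop and let it go. The tool turned 1.16 rad and torque rose to 0.87 N·m. All four plates were still in the dryer, and the picture shows the bar sprung back.
- **Plates:** Four plates were present, in dryer slots 0–3. They now stand in caddy slots 0, 1, 2 and 4. Each was lowered until the floor pushed back with 6–12 N at a tool height of 0.080–0.081 m, then released.
- **Caddy knock:** Before the last placement the caddy had been moved about 9 mm in y. I re-measured it and put the last plate in slot 4, which gave more clearance than slot 3.
- **Bell:** With every plate in the caddy, I pressed the plunger 8 mm until the force jumped to 14.5 N, then released it.
- **Final pictures:** The dryer is empty and all four plates stand in the caddy. The plunger is up and the switch is at rest. The mouse, bottle and dishes look unmoved, and the arm is clear with no wrist force.

**Checks that disagreed:** The two cameras disagreed by up to about 9 mm (on the switch), and my first dryer fit was wrong because I took a shadow for an edge. I used touch and the gripper's own position instead. I did not measure how far the plates lean after the knock, or where they sit lengthwise. The slot clearances should keep lean to about 0.125 rad and lengthwise offset to about 8 mm, both within limits.

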